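# Close down the microscope bench

### The job

Close down the microscope bench: first swing the lamp dimmer's lever back to the white cool-down pointer and let go of it there. While the lamp cools with the lever left at the pointer, lift every amber jar off the free-spinning turntable and leave it standing upright in the aluminium tray, and stand every white slide box upright on one of its thin edges on the dark filing mat. Only when all of that is done, swing the lever fully home to off; do not push the other bench things about.

Things in the scene. Friction and masses are not known exactly. Their poses are not given: they have to be found in the camera images.
- lever (a joint): angle of the dimmer lever in rad: 0 = off, the end stop leaning fully towards the dimmer's -x side (37 deg off vertical); grows as it swings to the dimmer's +x, 0.65 = upright, 1.3 = full brightness (stop). A friction hinge (about 1.2 N at the knob) that stays where it is left
- pointer (a joint): angle of the white cool-down pointer in rad, on the same hinge line and the same scale as the lever: the lever is at the cool-down pointer when both values agree. It is only a mark and is not to be moved
- lever_knob (a point): middle of the lever's black grip, a cylinder 24 mm thick and 30 mm long, lying along the hinge line (the dimmer's y); 100 mm from the hinge. z points along the lever, away from the hinge
- pointer_tab (a point): tab of the pointer, a slim white finger on the +y face of a dark round quadrant plate (55 mm radius about the hinge line, 36 to 42 mm to the +y side of the lever); the tab lies over the plate's rim, 57.5 mm from the hinge. z points along the pointer, away from the hinge
- dimmer: grey lamp dimmer box fixed to the bench, 170 (x) x 120 (y) x 75 (z) mm, origin under its middle; its hinge line runs along its y at x = 0, z = 60 mm, with the lever at y = 0. May stand at the left or the right end of the bench
- turntable: small round turntable on a black foot, fixed to the bench; its aluminium disc has radius 85 mm, a flat top 42 mm above the bench, no rim, and spins freely at a touch. Origin under its middle. May stand at the left or the right end of the bench
- tray: shallow open aluminium tray fixed to the bench, outside 120 (x) x 210 (y) x 22 (z) mm, walls and floor 5 mm thick; origin under its middle
- mat: dark rubber filing mat fixed to the bench, 120 (x) x 290 (y) x 3 (z) mm; origin under its middle
- jar1: square amber glass jar with a white round screw cap: body 34 x 34 mm and 44 mm high, cap 27 mm wide on top of it, 58 mm in all, 0.06 to 0.13 kg; origin at the middle of its underside, z towards the cap. Starts upright on the turntable; None if absent in this run (two or three of the three jars are there)
- jar2: square amber glass jar with a white round screw cap: body 34 x 34 mm and 44 mm high, cap 27 mm wide on top of it, 58 mm in all, 0.06 to 0.13 kg; origin at the middle of its underside, z towards the cap. Starts upright on the turntable; None if absent in this run (two or three of the three jars are there)
- jar3: square amber glass jar with a white round screw cap: body 34 x 34 mm and 44 mm high, cap 27 mm wide on top of it, 58 mm in all, 0.06 to 0.13 kg; origin at the middle of its underside, z towards the cap. Starts upright on the turntable; None if absent in this run (two or three of the three jars are there)
- box1: flat white plastic slide box, closed: 86 (x) x 62 (y) x 30 (z) mm, 0.09 to 0.18 kg, does not open; origin at the middle of its 86 x 62 underside, z is the normal of the large faces. Starts lying flat on the bench; None if absent in this run (two or three of the three boxes are there)
- box1_mid (a point): middle of box1, 15 mm above its origin along its z; axes as the box
- box2: flat white plastic slide box, closed: 86 (x) x 62 (y) x 30 (z) mm, 0.09 to 0.18 kg, does not open; origin at the middle of its 86 x 62 underside, z is the normal of the large faces. Starts lying flat on the bench; None if absent in this run (two or three of the three boxes are there)
- box2_mid (a point): middle of box2, 15 mm above its origin along its z; axes as the box
- box3: flat white plastic slide box, closed: 86 (x) x 62 (y) x 30 (z) mm, 0.09 to 0.18 kg, does not open; origin at the middle of its 86 x 62 underside, z is the normal of the large faces. Starts lying flat on the bench; None if absent in this run (two or three of the three boxes are there)
- box3_mid (a point): middle of box3, 15 mm above its origin along its z; axes as the box
- oil: white dropper bottle with a pointed nozzle, 34 mm wide, 85 mm high; not part of the job, leave it alone. Origin under its middle
- stain: round amber bottle with a red cap and a paper label, 44 mm wide, 85 mm high; not part of the job, leave it alone. Origin under its middle
- dish: shallow white round dish, 50 mm wide, 12 mm high; not part of the job, leave it alone. Origin under its middle
- brush: small brush, 150 mm long, lying; not part of the job, leave it alone. Origin under its middle (roughly)
- counter: grey tally counter, 60 x 45 x 38 mm; not part of the job, leave it alone. Origin under its middle
- forceps: steel forceps, 110 mm long, lying; not part of the job, leave it alone. Origin under its middle
Things that resemble listed ones, but are neither listed nor needed, are in the scene too. Leave any green or yellow look-alike of the jar2 alone.

How it is judged:
On the way, in this order (a step that is already met when the one before it is completed fails the run):
1. the lever is brought to the cool-down pointer and let go there (angle between the z axis of lever_knob and the z axis of pointer_tab, either way round below 0.1 rad and contact force between the fingers and anything else below 0.3 N), for 0.4 s.
2. with the lever still at the pointer, every jar stands in the tray and every slide box stands on a thin edge on the mat (angle between the z axis of lever_knob and the z axis of pointer_tab, either way round below 0.13 rad and x of jar1 in the frame of tray between -0.045 and 0.045 m and y of jar1 in the frame of tray between -0.09 and 0.09 m and z of each of jar1, jar2, jar3 in the frame of tray below 0.012 m and angle between each of jar1, jar2, jar3's own z axis and vertical below 0.12 rad and linear speed of each of jar1, jar2, jar3, box1, box2, box3 below 0.03 m/s and x of jar2 in the frame of tray between -0.045 and 0.045 m and y of jar2 in the frame of tray between -0.09 and 0.09 m and x of jar3 in the frame of tray between -0.045 and 0.045 m and y of jar3 in the frame of tray between -0.09 and 0.09 m and x of box1_mid in the frame of mat between -0.06 and 0.06 m and y of box1_mid in the frame of mat between -0.145 and 0.145 m and height (world z) of box1_mid between 0.028 and 0.052 m and angle between box1_mid's own z axis and vertical between 1.45 and 1.692 rad and x of box2_mid in the frame of mat between -0.06 and 0.06 m and y of box2_mid in the frame of mat between -0.145 and 0.145 m and height (world z) of box2_mid between 0.028 and 0.052 m and angle between box2_mid's own z axis and vertical between 1.45 and 1.692 rad and x of box3_mid in the frame of mat between -0.06 and 0.06 m and y of box3_mid in the frame of mat between -0.145 and 0.145 m and height (world z) of box3_mid between 0.028 and 0.052 m and angle between box3_mid's own z axis and vertical between 1.45 and 1.692 rad), for 0.3 s.
3. the lever is swung fully to off (value of joint lever below 0.06 rad), for 0.2 s.
At the end, for the whole second after the job is handed in: Lever within 0.06 rad of off; each jar upright (7 deg) on the tray floor, within 45 mm (x) and 90 mm (y) of the tray's middle; each slide box on a thin edge (large faces within 7 deg of vertical) with its middle over the mat; all at rest (value of joint lever below 0.06 rad and x of jar1 in the frame of tray between -0.045 and 0.045 m and y of jar1 in the frame of tray between -0.09 and 0.09 m and z of each of jar1, jar2, jar3 in the frame of tray below 0.012 m and angle between each of jar1, jar2, jar3's own z axis and vertical below 0.12 rad and linear speed of each of jar1, jar2, jar3, box1, box2, box3 below 0.03 m/s and x of jar2 in the frame of tray between -0.045 and 0.045 m and y of jar2 in the frame of tray between -0.09 and 0.09 m and x of jar3 in the frame of tray between -0.045 and 0.045 m and y of jar3 in the frame of tray between -0.09 and 0.09 m and x of box1_mid in the frame of mat between -0.06 and 0.06 m and y of box1_mid in the frame of mat between -0.145 and 0.145 m and height (world z) of box1_mid between 0.028 and 0.052 m and angle between box1_mid's own z axis and vertical between 1.45 and 1.692 rad and x of box2_mid in the frame of mat between -0.06 and 0.06 m and y of box2_mid in the frame of mat between -0.145 and 0.145 m and height (world z) of box2_mid between 0.028 and 0.052 m and angle between box2_mid's own z axis and vertical between 1.45 and 1.692 rad and x of box3_mid in the frame of mat between -0.06 and 0.06 m and y of box3_mid in the frame of mat between -0.145 and 0.145 m and height (world z) of box3_mid between 0.028 and 0.052 m and angle between box3_mid's own z axis and vertical between 1.45 and 1.692 rad); the robot touches nothing.
It fails at once if a bystander is pushed more than 50 mm from its place (distance of any of oil, stain, dish, brush, counter, forceps from where it was at the start of the episode above 0.05 m).
Of jar1, jar2, jar3 only 2 to 3 are there at a start; the rules pass over those that are not, and their reading is None.
Of box1, box2, box3 only 2 to 3 are there at a start; the rules pass over those that are not, and their reading is None.
At some moment in a run one of box1, box2, box3 may be knocked a few centimetres aside while the robot is not near it.
Once in a run the grip may slacken for a moment while it holds something.
It also fails if it takes over 210 s, if anything falls off the work surface, if the arm or the gripper's body presses on something with over 40 N, if the wrist force passes 120 N, or if a joint passes its speed limit or range.

### The arm

A 6-joint arm with a two-finger parallel gripper is mounted at the origin on the work surface. World frame = base frame: x ahead of the robot, y to its left, z up, the work surface at z = 0. Lengths are in m, angles in rad, forces in N, time in s.
With the tool pointing down it reaches from about 0.275 to 0.75 m from the base axis. Payload 10.2 kg.
Tool frame: the origin (TCP) lies midway between the tips of the shut fingers; the grasp point (between the pads) lies 19 mm behind it (env.hold_point_z is the distance from the TCP to the grasp point, in m); x points along the fingers, z is the direction in which the jaws open and shut, and the axes are right-handed (so a half turn about x gives the same grasp; the last joint's range is limited). The gripper opens to 85 mm and grips with 20 to 120 N. Pads are 22 mm wide; open, the fingers measure 114 mm over their backs; the gripper's body (76 mm by 85 mm) begins 54 mm behind the grasp point. The pads swing forward as they close: fully open they stand 13 mm farther back than shut.
Start: joints at [-0.223, 0.313, 1.498, -0, 1.331, -0.223], TCP at [0.525, -0, 0.231] pointing down, gripper open.
Joint ranges: [-2.94, 2.94], [-0.97, 2.17], [0.19, 2.56], [-1.23, 4.37], [0.02, 3.11], [-2.88, 2.88]. Speed limits (rad/s): [2.39, 2.39, 3.01, 3.14, 3.14, 3.14].

### API

Orientations are given as a unit quaternion [x, y, z, w].
In Python, from bench import env, kinematics, monitor, eyes, job gives the robot as it stands. The module is installed in compiled form; this text tells all that it offers. Calls block until the motion is done:
- env.reach(position, orientation): joint-space move of the TCP to a pose.
- env.movel(position, velocity=0.15, frame=None, guard=None): straight line of the TCP; frame=None keeps the orientation; velocity is the mean speed in m/s. With guard (N) it stops when the force on the tool has changed by that much, and returns True; else False.
- env.set_joints(angles): joint-space move.
- env.release() and env.close_gripper(effort=None): open the fingers fully, or close them until they stop; effort is the grip in N (None keeps the last).
- env.hold(seconds).
- kinematics.ik(position, orientation): joint angles nearest the present ones, or None.
- monitor.sense(): the state.
- eyes.grab_frame(name): name is "scene" or "side" or "wrist"; returns a dict with "frame" (400x640x3 uint8, red, green, blue), "mtx" (3x3 intrinsics, pixels), "view" (4x4, takes a point from world to camera coordinates). Camera axes: x right, y down, z forward; pixel columns grow to the right and rows downward; lengths in m; the calibration is good to about 2 mm. A picture is of the moment at which its call begins. There is no depth.
A pose or a line that the arm cannot do raises env.MotionError and nothing moves.
- job.hand_in(): hands the job in, once; it reports no verdict.
The state is a dict: "clock": time; "joints": joint angles; "qvel": joint speeds; "joint_efforts": joint torques, N m; "position": TCP position; "ee_rot": TCP orientation; "contact_force": force on the tool from outside, world axes, zero at the start; "ft_torque": the same for the moment, N m; "finger_gap": opening from 0.0 (shut) to 1.0 (fully open).
Only numpy, scipy, OpenCV 4.12 (cv2) and the standard library are available. Lean on these libraries where they do the work, as an engineer would, in place of code of your own. Each camera call takes 0.05 s, during which the arm holds its last target.

## Working session

There is one attempt and no reset: what is moved stays moved. The work goes in short steps, each a Python script; the robot and the scene stay as the last script left them, time stands still between calls to the robot, and variables do not carry over. Pictures are saved under pics/ and viewed, and the job is handed in when it is done.

```bash
mkdir -p pics; ls; python3 - <<'E'
from bench import env,kinematics,monitor,eyes,job
import cv2,numpy as np
np.set_printoptions(precision=4,suppress=True)
for n in["scene","side","wrist"]:
    d=eyes.grab_frame(n); cv2.imwrite(f"pics/{n}0.png",d["frame"][:,:,::-1]); print(n,d["mtx"],d["view"])
print(monitor.sense(),env.hold_point_z)
E
```

```text
pics
scene [[447.8423   0.     318.313 ]
 [  0.     447.8423 204.3261]
 [  0.       0.       1.    ]] [[-0.4997  0.8659  0.0231  0.2546]
 [ 0.52    0.3212 -0.7914 -0.2187]
 [-0.6927 -0.3835 -0.6108  2.0158]
 [ 0.      0.      0.      1.    ]]
side [[377.6121   0.     315.8255]
 [  0.     377.6121 194.7814]
 [  0.       0.       1.    ]] [[-0.7085  0.7055 -0.0177  0.3822]
 [ 0.4666  0.4495 -0.7617 -0.1979]
 [-0.5294 -0.5479 -0.6477  1.4987]
 [ 0.      0.      0.      1.    ]]
wrist [[306.5336   0.     316.4732]
 [  0.     306.5336 199.5179]
 [  0.       0.       1.    ]] [[ 1.     -0.0004 -0.0038 -0.524 ]
 [ 0.0007 -0.9651  0.2618 -0.0331]
 [-0.0038 -0.2618 -0.9651  0.3794]
 [ 0.      0.      0.      1.    ]]
{'clock': 0.15, 'joints': array([-0.2234,  0.3133,  1.4982,  0.    ,  1.331 , -0.2235]), 'qvel': array([-0.0003, -0.0017, -0.0023,  0.0001,  0.0017, -0.    ]), 'joint_efforts': array([  0.0018, -41.2369, -25.9797,  -0.0002,   0.0032,  -0.    ]), 'position': array([0.5248, 0.    , 0.2309]), 'ee_rot': array([0.0001, 0.7074, 0.0001, 0.7068]), 'contact_force': array([0.1718, 0.108 , 0.4844]), 'ft_torque': array([0.0323, 0.0132, 0.0157]), 'finger_gap': 1.0016366173172595} 0.0187
```

View pics/scene0.png

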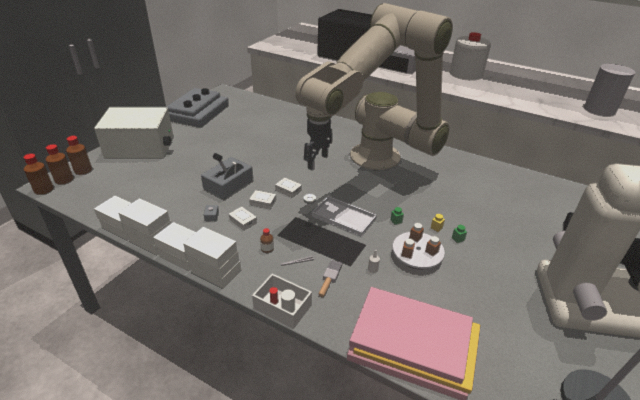

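View pics/side0.png

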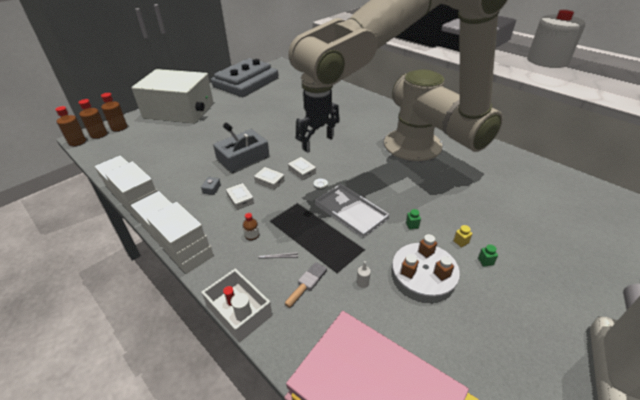

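View pics/wrist0.png

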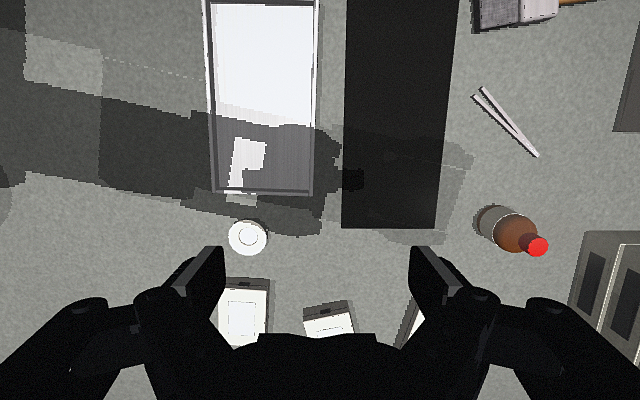

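```bash
cat > h.py <<'E'
from bench import env,kinematics,monitor,eyes,job
import cv2,numpy as np
from scipy.spatial.transform import Rotation as R
np.set_printoptions(precision=4,suppress=True)
def grab(n,save=None,scale=1,crop=None):
    d=eyes.grab_frame(n)
    if save: 
        f=d["frame"][:,:,::-1]
        if crop: f=f[crop[1]:crop[3],crop[0]:crop[2]]
        if scale!=1: f=cv2.resize(f,None,fx=scale,fy=scale,interpolation=cv2.INTER_CUBIC)
        cv2.imwrite("pics/"+save,f)
    return d
def ray(d,u,v):
    K,T=d["mtx"],d["view"]; Rm=T[:3,:3];c=-Rm.T@T[:3,3]
    r=Rm.T@np.linalg.solve(K,[u,v,1.]); return c,r
def onplane(d,u,v,z):
    c,r=ray(d,u,v); return c+r*(z-c[2])/r[2]
def proj(d,p):
    q=d["mtx"]@(d["view"]@np.append(p,1))[:3]; return q[:2]/q[2]
def tri(obs):
    A=np.zeros((3,3));b=np.zeros(3)
    for d,u,v in obs:
        c,r=ray(d,u,v); r=r/np.linalg.norm(r); P=np.eye(3)-np.outer(r,r); A+=P;b+=P@c
    return np.linalg.solve(A,b)
def quat(x,z):
    x=np.array(x,float);x/=np.linalg.norm(x);z=np.array(z,float);z-=x*(z@x);z/=np.linalg.norm(z)
    return R.from_matrix(np.column_stack([x,np.cross(z,x),z])).as_quat()
def down(phi): # tool down, jaw axis at angle phi in xy
    return quat([0,0,-1],[np.cos(phi),np.sin(phi),0])
def st():
    s=monitor.sense(); print("t",round(s["clock"],2),"p",s["position"],"F",s["contact_force"],"gap",round(s["finger_gap"],3)); return s
E
python3 - <<'E'
from h import *
d=grab("scene","s1.png",2.5,(170,130,490,330));e=grab("side","s2.png",2.5,(190,110,510,310))
def P(n,a,b,z):print(n,onplane(d,*a,z),onplane(e,*b,z))
P("jarA cap",(417,226),(430,240),.1)
P("jarB",(408,241),(411,260),.1)
P("jarC",(434,239),(445,262),.1)
P("turntable",(418,249),(426,268),.042)
P("box",(243,217),(240,194),.03)
P("box",(263,199),(269,176),.03)
P("box",(288,186),(302,166),.03)
P("dimmer",(228,175),(242,150),.075)
E
```

```text
jarA cap [0.4874 0.3609 0.1   ] [0.485  0.3663 0.1   ]
jarB [0.5726 0.362  0.1   ] [0.5748 0.3693 0.1   ]
jarC [0.5201 0.4299 0.1   ] [0.5225 0.4319 0.1   ]
turntable [0.5275 0.3886 0.042 ] [0.5237 0.3906 0.042 ]
box [ 0.6843 -0.2116  0.03  ] [ 0.6753 -0.2157  0.03  ]
box [ 0.5594 -0.2134  0.03  ] [ 0.5471 -0.222   0.03  ]
box [ 0.4385 -0.1796  0.03  ] [ 0.4274 -0.182   0.03  ]
dimmer [ 0.552  -0.3813  0.075 ] [ 0.5509 -0.3626  0.075 ]
```

View pics/s1.png

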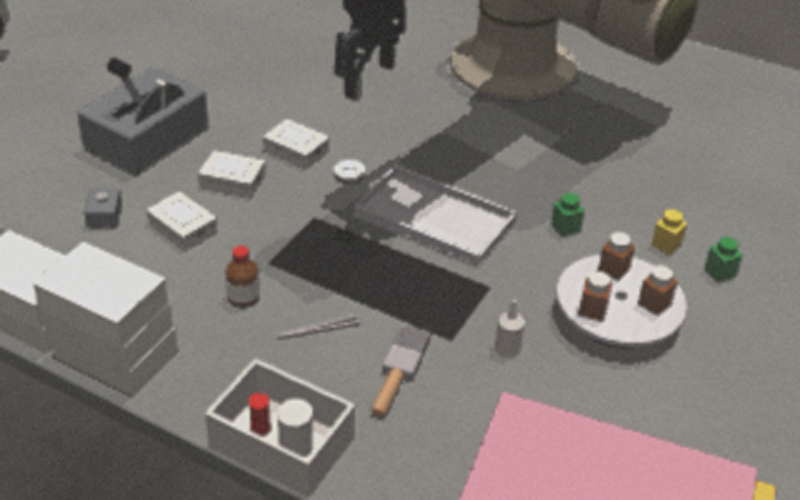

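```bash
python3 - <<'E'
from h import *
# over dimmer and boxes: camera ~33+? look
env.reach([0.55,-0.33,0.33],down(0)); st()
d=grab("wrist","w1.png"); print(d["view"])
E
```

```text
t 1.55 p [ 0.5504 -0.3288  0.3298] F [0.2653 2.123  0.0126] gap 1.002
[[ 1.      0.001  -0.0029 -0.5492]
 [ 0.0017 -0.9652  0.2615 -0.377 ]
 [-0.0025 -0.2615 -0.9652  0.3885]
 [ 0.      0.      0.      1.    ]]
```

View pics/w1.png

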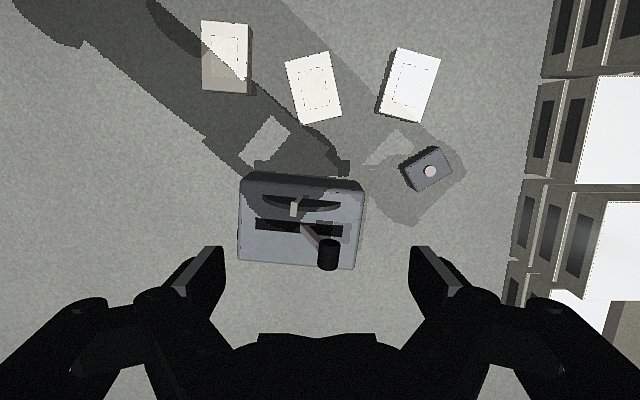

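```bash
python3 - <<'E'
from h import *
d=grab("wrist","w2.png",5,(230,160,375,280))
d=grab("scene","s3.png",8,(190,140,270,205))
d=grab("side","s4.png",8,(205,110,280,175))
E
```

```text
(no output)
```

View pics/w2.png

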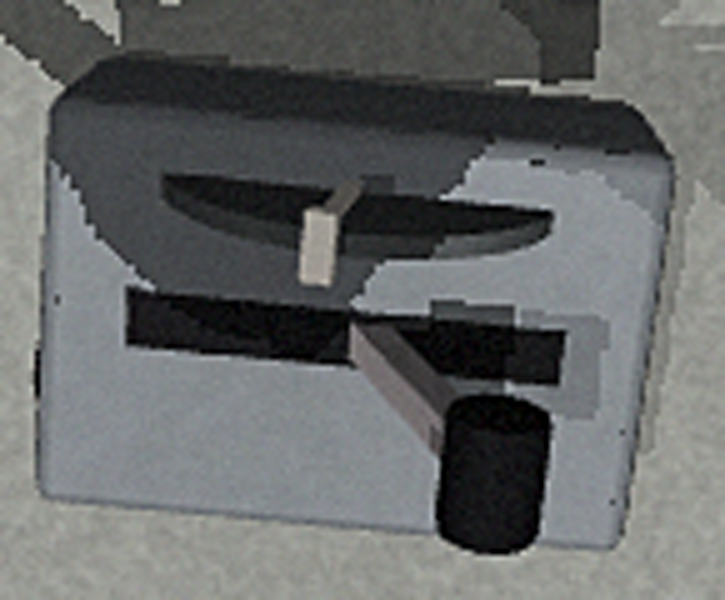

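View pics/s3.png

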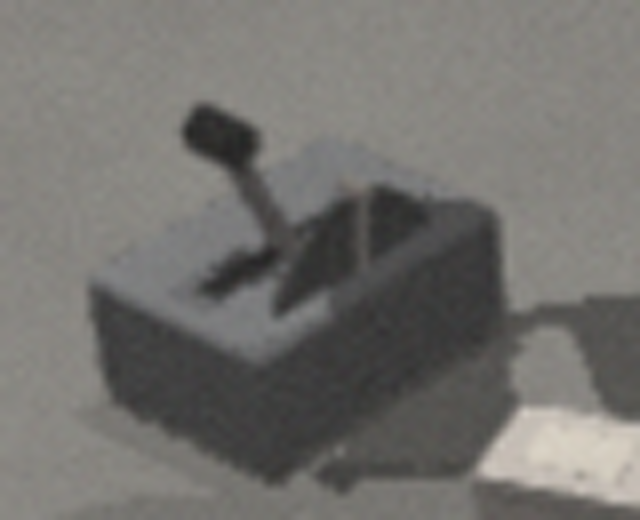

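View pics/s4.png

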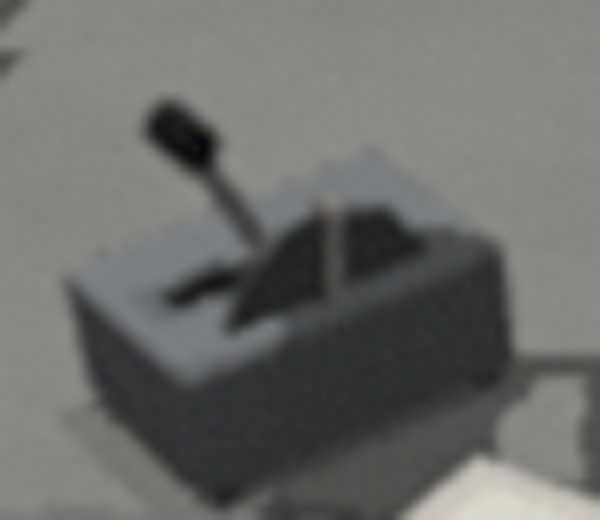

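```bash
python3 - <<'E'
from h import *
d=eyes.grab_frame("wrist");s=eyes.grab_frame("scene");e=eyes.grab_frame("side")
W=lambda a:(a[0]/5+230,a[1]/5+160)
C=np.array([onplane(d,*W(a),.075) for a in[(52,100),(673,157),(620,549),(42,495)]])
print(C, [np.linalg.norm(C[i]-C[(i+1)%4]) for i in range(4)])
c=C.mean(0); ax=(C[1]-C[0]+C[2]-C[3])[:2]; ay=(C[0]-C[3]+C[1]-C[2])[:2]
print("cen",c,"yaw",np.arctan2(ax[1],ax[0]),np.arctan2(-ay[0],ay[1]))
S=lambda a:(a[0]/8+190,a[1]/8+140); E=lambda a:(a[0]/8+205,a[1]/8+110)
k=tri([(d,*W((495,475))),(s,*S((222,135))),(e,*E((182,137)))])
t=tri([(d,*W((320,215))),(s,*S((352,188))),(e,*E((326,202)))])
yaw=np.arctan2(ax[1],ax[0]); Rz=R.from_euler('z',yaw).as_matrix()
for n,p in(("knob",k),("tab",t)):
    l=Rz.T@(p-[c[0],c[1],.06]); print(n,p,l,"r",np.hypot(l[0],l[2]),"ang",.65+np.arctan2(l[0],l[2]))
E
```

```text
[[ 0.4493 -0.3431  0.075 ]
 [ 0.6139 -0.3583  0.075 ]
 [ 0.6036 -0.4738  0.075 ]
 [ 0.4392 -0.4572  0.075 ]] [np.float64(0.16528860955230468), np.float64(0.11588991632925974), np.float64(0.1652586488172391), np.float64(0.1145758581117627)]
cen [ 0.5265 -0.4081  0.075 ] yaw -0.09614653896177988 -0.0888419758673343
knob [ 0.5633 -0.412   0.1538] [ 0.037  -0.0003  0.0938] r 0.1007955402830679 ang 1.025959595737267
tab [ 0.525  -0.3642  0.1213] [-0.0057  0.0435  0.0613] r 0.06155380508711158 ang 0.5576990754432699
```

```bash
cat >> h.py <<'E'
DC=np.array([.5265,-.4081,.06]); DY=-.093
DR=R.from_euler('z',DY).as_matrix()
def knob(a,r=.1,y=0): return DC+DR@[r*np.sin(a-.65),y,r*np.cos(a-.65)]
E
python3 - <<'E'
from h import *
q=down(DY)
def tcp(a): return knob(a)+[0,0,-.017]
for a in (1.026,.56): print(tcp(a),kinematics.ik(tcp(a),q) is not None)
p=tcp(1.026)
env.reach(p+[0,0,.1],q)
print(env.movel(p,guard=6)); st()
env.close_gripper(20); st()
for a in np.linspace(1.026,.56,6)[1:]: env.movel(tcp(a),velocity=.08)
st()
env.release(); env.hold(.2);st()
grab("wrist","w3.png"); 
d=grab("scene","s5.png",8,(190,140,270,205))
d=grab("side","s6.png",8,(205,110,280,175))
env.movel(tcp(.56)+[0,0,.12],velocity=.25); st()
E
```

```text
[ 0.5631 -0.4115  0.136 ] True
[ 0.5176 -0.4073  0.1426] True
False
t 3.28 p [ 0.5637 -0.4117  0.138 ] F [ 0.6147 -0.3953 -0.6793] gap 0.999
t 3.87 p [ 0.5632 -0.4116  0.1363] F [-0.265  -0.0688  1.5673] gap 0.27
t 5.2 p [ 0.5174 -0.4073  0.1425] F [0.5495 1.8015 4.8271] gap 0.27
t 6.03 p [ 0.5176 -0.4072  0.1426] F [-0.4483 -0.8497  0.2858] gap 1.0
t 6.81 p [ 0.5174 -0.4071  0.2618] F [-0.3012 -0.3672 -0.2569] gap 0.997
```

View pics/w3.png

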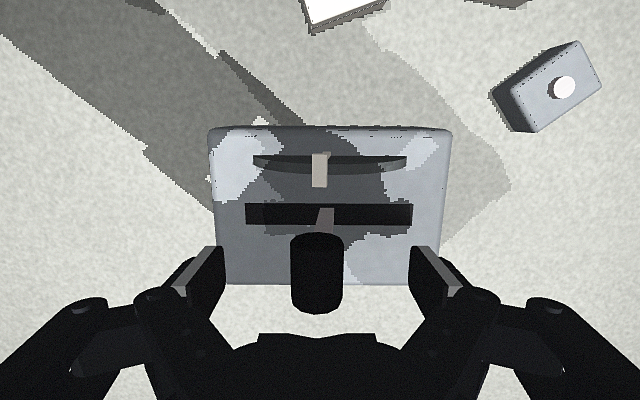

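```bash
python3 - <<'E'
from h import *
d=grab("wrist","w4.png",5,(240,130,400,250)); np.savez("w4.npz",**d)
s=grab("scene");e=grab("side")
for n,dd,sc,cr in(("wrist",d,5,(240,130)),):
  for a in (.45,.5,.55,.6,.65,.7): print(a,"tab",(proj(dd,knob(a,.0625,.043))-cr)*sc,"tabbase",(proj(dd,knob(a,.05,.043))-cr)*sc,"knob",(proj(dd,knob(a,.1))-cr)*sc)
print(monitor.sense()["clock"])
E
```

```text
0.45 tab [367.1252  70.4597] tabbase [381.0478  64.8486] knob [320.2224 351.4074]
0.5 tab [384.012   70.7188] tabbase [394.0233  65.0391] knob [349.6911 352.8095]
0.55 tab [401.0854  70.9045] tabbase [407.1279  65.1755] knob [379.5931 353.8242]
0.6 tab [418.2759  71.0159] tabbase [420.313   65.2572] knob [409.7719 354.4433]
0.65 tab [435.5129  71.0524] tabbase [433.5294  65.2838] knob [440.0671 354.6616]
0.7 tab [452.7255  71.0136] tabbase [446.7275  65.2551] knob [470.3166 354.4775]
6.9583
```

View pics/w4.png

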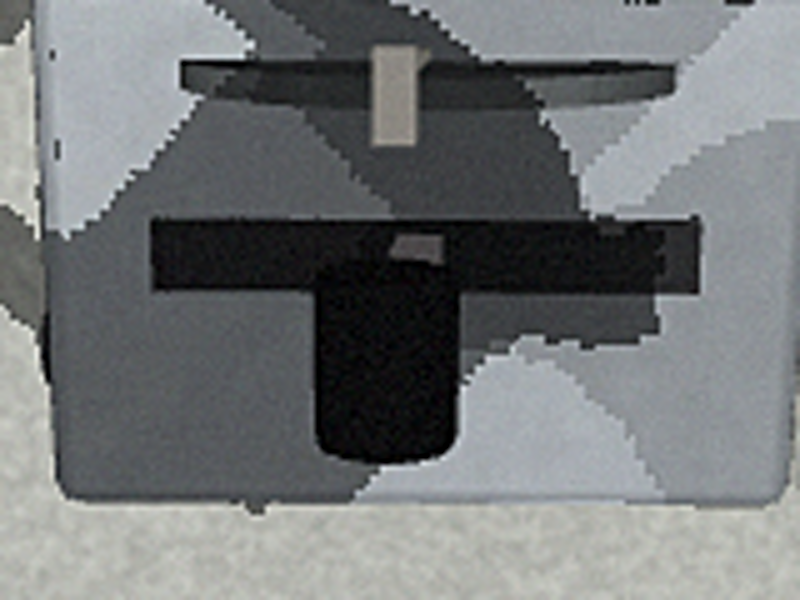

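View pics/s6.png

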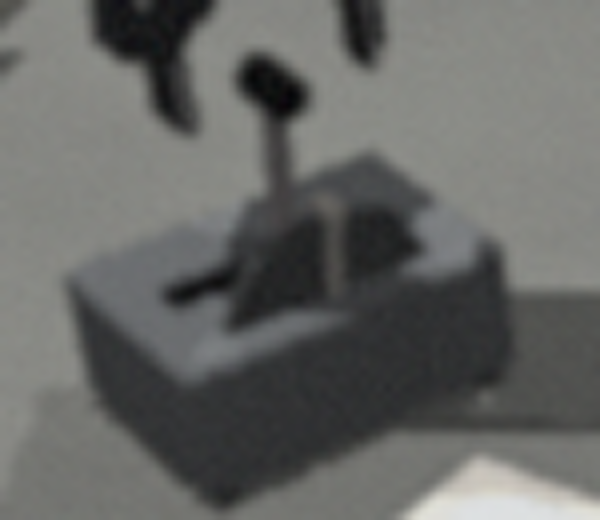

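View pics/s5.png

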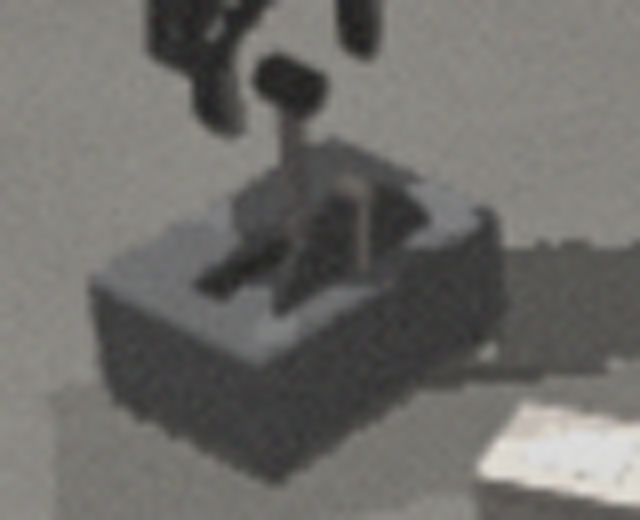

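```bash
cat >> h.py <<'E'
def boxes(d,z=.03,dbg=None,smin=.0025):
    """white tops at height z -> list of centre, yaw of long axis, dims"""
    hsv=cv2.cvtColor(d["frame"],cv2.COLOR_RGB2HSV)
    return hsv
E
python3 - <<'E'
from h import *
env.reach([.56,-.25,.36],down(0)); env.hold(.2)
d=grab("wrist","w5.png"); np.savez("w5.npz",**d)
env.reach([.56,-.02,.36],down(0)); env.hold(.2)
d=grab("wrist","w6.png"); np.savez("w6.npz",**d); st()
E
```

```text
t 9.16 p [ 0.5602 -0.021   0.3598] F [0.2242 0.544  0.0836] gap 1.001
```

View pics/w5.png

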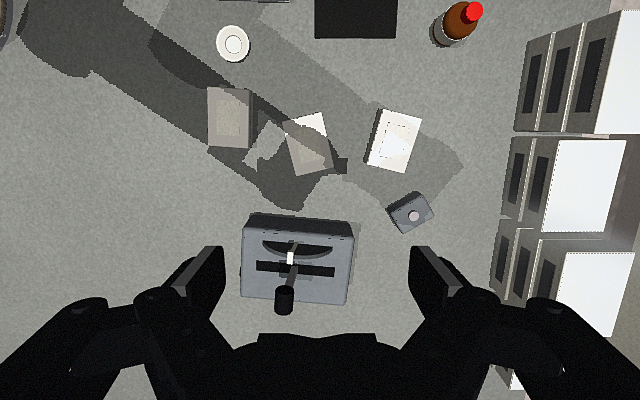

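View pics/w6.png

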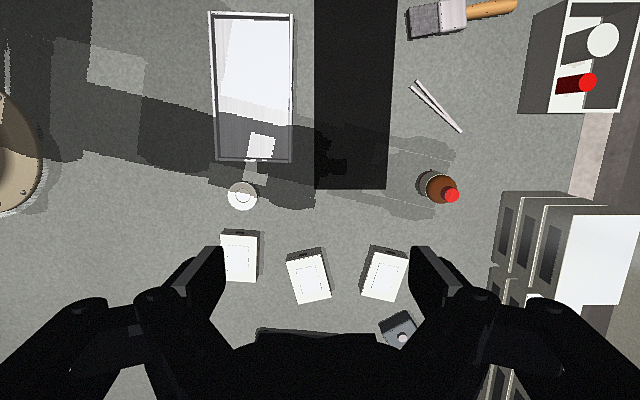

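```bash
cat >> h.py <<'E'
def quads(d,z,mask,amin,amax):
    cs,_=cv2.findContours(mask.astype(np.uint8),cv2.RETR_EXTERNAL,cv2.CHAIN_APPROX_NONE)
    out=[]
    for c in cs:
        if len(c)<20: continue
        P=np.array([onplane(d,u,v,z)[:2] for u,v in c[:,0]],np.float32)
        (cx,cy),(w,h),a=cv2.minAreaRect(P)
        if not(amin<w*h<amax): continue
        a=np.radians(a)
        if w<h: w,h,a=h,w,a+np.pi/2
        a=(a+np.pi/2)%np.pi-np.pi/2
        out.append((cx,cy,w,h,a,cv2.contourArea(P)/(w*h)))
    return out
def lowsat(d,vmin,vmax=256,smax=40):
    h=cv2.cvtColor(d["frame"],cv2.COLOR_RGB2HSV); h=cv2.medianBlur(h,3)
    return (h[...,2]>=vmin)&(h[...,2]<vmax)&(h[...,1]<smax)
E
python3 - <<'E'
from h import *
d=dict(np.load("w6.npz"))
for th in(190,205,215,225):
    print(th); [print(np.array(q)) for q in quads(d,.03,lowsat(d,th),.002,.008)]
g=d["frame"].max(2); m=g<30
print("mat");[print(np.array(q)) for q in quads(d,.003,m,.01,.2)]
cv2.imwrite("pics/w6z.png",cv2.resize(d["frame"][215:310,200:420,::-1],None,fx=3.6,fy=3.6,interpolation=cv2.INTER_CUBIC))
E
```

```text
190
[ 0.5452 -0.2244  0.0847  0.0607 -1.3328  0.9494]
[ 0.6747 -0.2202  0.0849  0.0608  1.3241  0.9455]
[ 0.4268 -0.1852  0.0849  0.0601  1.4959  0.8626]
[ 0.9769 -0.0402  0.0834  0.0413 -1.5702  0.7095]
205
[ 0.5452 -0.2243  0.0845  0.0607 -1.3328  0.9495]
[ 0.6747 -0.2203  0.0849  0.0608  1.3227  0.946 ]
[ 0.4267 -0.1853  0.0847  0.0602  1.4933  0.8616]
215
[ 0.5452 -0.2244  0.0845  0.0607 -1.3328  0.9481]
[ 0.6747 -0.2202  0.0847  0.0605  1.3209  0.9454]
[ 0.4268 -0.1853  0.0846  0.06    1.5005  0.8621]
225
[ 0.5452 -0.2245  0.0843  0.0606 -1.3341  0.9472]
[ 0.6747 -0.2202  0.0848  0.0604  1.3183  0.9417]
[ 0.4267 -0.1852  0.0845  0.06    1.4958  0.8615]
mat
[ 0.6147 -0.0141  0.1189  0.1114 -0.0043  0.6809]
```

View pics/w6z.png

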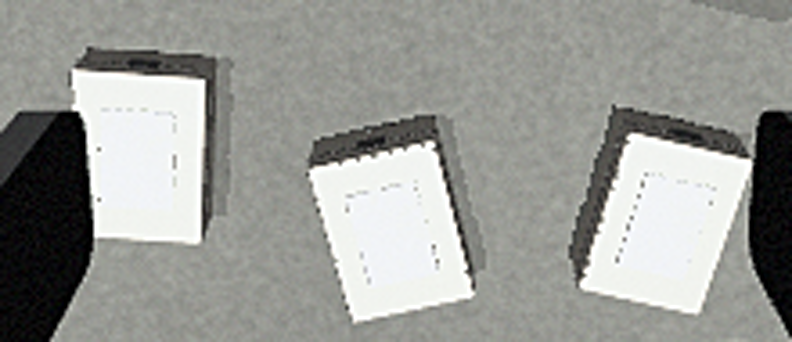

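```bash
python3 - <<'E'
from h import *
d=dict(np.load("w6.npz"))
g=cv2.cvtColor(d["frame"],cv2.COLOR_RGB2GRAY)
for v in(5,40,90,180): 
    r=np.where(g[v,300:420]<25)[0]+300; print("mat",v,r.min(),r.max(),onplane(d,r.min(),v,.003)[:2],onplane(d,r.max()+1,v,.003)[:2])
for u in(325,355,385):
    r=np.where(g[:250,u]<25)[0]; print(r.max(),onplane(d,u,r.max()+1,.003)[:2])
for a in((209,11),(294,11),(291,161),(215,161)): print("tray",onplane(d,*a,.022))
cv2.imwrite("pics/w6t.png",cv2.resize(d["frame"][0:175,195:405,::-1],None,fx=3.4,fy=3.4,interpolation=cv2.INTER_CUBIC))
# ik checks for box picks and places
def pq(u,a): 
    u=np.array([*u,0.]);z=np.array([0,0,1.]); return -np.cos(a)*z-np.sin(a)*u, np.cos(a)*u-np.sin(a)*z
for (x,y,yaw) in((.427,-.185,1.495),(.5452,-.2244,-1.333),(.6747,-.2203,1.322)):
  for s in(1,-1):
    u=s*np.array([np.cos(yaw),np.sin(yaw)])
    for a in(.35,.6):
      for j in(1,-1):
        xp,_=pq(u,a); q=quat(xp,j*np.array([-u[1],u[0],0]))
        r=kinematics.ik(np.array([x,y,.024])+.019*xp,q); print(x,s,a,j,r)
for y in(-.05,.045,.14):
  for a in(.35,.6):
    for j in(1,-1):
      _,xl=pq((1,0),a); q=quat(xl,[0,j,0]); print(y,a,j,kinematics.ik(np.array([.62,y,.06])+.019*xl,q))
E
```

```text
mat 5 315 396 [0.5575 0.2004] [0.6754 0.2   ]
mat 40 315 394 [0.5574 0.1547] [0.6755 0.1543]
mat 90 315 411 [0.5571 0.0849] [0.7061 0.0846]
mat 180 314 385 [ 0.555 -0.056] [ 0.6743 -0.0562]
184 [ 0.5733 -0.0645]
188 [ 0.6234 -0.0714]
188 [ 0.6735 -0.0715]
tray [0.4102 0.1876 0.022 ]
tray [0.5285 0.1872 0.022 ]
tray [ 0.5193 -0.0217  0.022 ]
tray [ 0.3999 -0.0215  0.022 ]
0.427 1 0.35 1 None
0.427 1 0.35 -1 [-0.5002  0.5149  1.9637 -0.5899  0.5965  0.0574]
0.427 1 0.6 1 [-0.3857  0.5682  1.9845 -1.0406  0.673  -2.5842]
0.427 1 0.6 -1 [-0.3857  0.5682  1.9845 -1.0406  0.673   0.5574]
0.427 -1 0.35 1 [-0.7991  0.5912  1.81    0.3104  1.     -0.9261]
0.427 -1 0.35 -1 [-0.7991  0.5912  1.81    0.3104  1.      2.2155]
0.427 -1 0.6 1 [-0.8753  0.6816  1.7338  0.4333  1.2151 -1.0544]
0.427 -1 0.6 -1 [-0.8753  0.6816  1.7338  0.4333  1.2151  2.0872]
0.5452 1 0.35 1 [-0.6756  0.8225  1.3396  0.2213  1.2679 -1.0104]
0.5452 1 0.35 -1 [-0.6756  0.8225  1.3396  0.2213  1.2679  2.1312]
0.5452 1 0.6 1 [-0.7234  0.9282  1.206   0.3296  1.5213 -1.0649]
0.5452 1 0.6 -1 [-0.7234  0.9282  1.206   0.3296 
[... 721 characters left out ...]
2.6415  0.9227  1.7378]
-0.05 0.35 -1 [-0.4191  0.7259  2.084   2.6415  0.9227 -1.4038]
-0.05 0.6 1 [-0.3924  0.6144  2.0205  2.4648  0.5281  1.9478]
-0.05 0.6 -1 [-0.3924  0.6144  2.0205  2.4648  0.5281 -1.1937]
0.045 0.35 1 [-0.182   0.7255  2.0856  2.9222  0.8968  1.646 ]
0.045 0.35 -1 [-0.182   0.7255  2.0856  2.9222  0.8968 -1.4956]
0.045 0.6 1 [-0.1701  0.6138  2.0221  2.8329  0.4779  1.7501]
0.045 0.6 -1 [-0.1701  0.6138  2.0221  2.8329  0.4779 -1.3915]
0.14 0.35 1 [0.059  0.7408 2.0256 3.2156 0.8464 1.542 ]
0.14 0.35 -1 [ 0.059   0.7408  2.0256  3.2156  0.8464 -1.5996]
0.14 0.6 1 [0.0553 0.6364 1.9644 3.2509 0.4315 1.5027]
0.14 0.6 -1 [ 0.0553  0.6364  1.9644  3.2509  0.4315 -1.6389]
```

View pics/w6t.png

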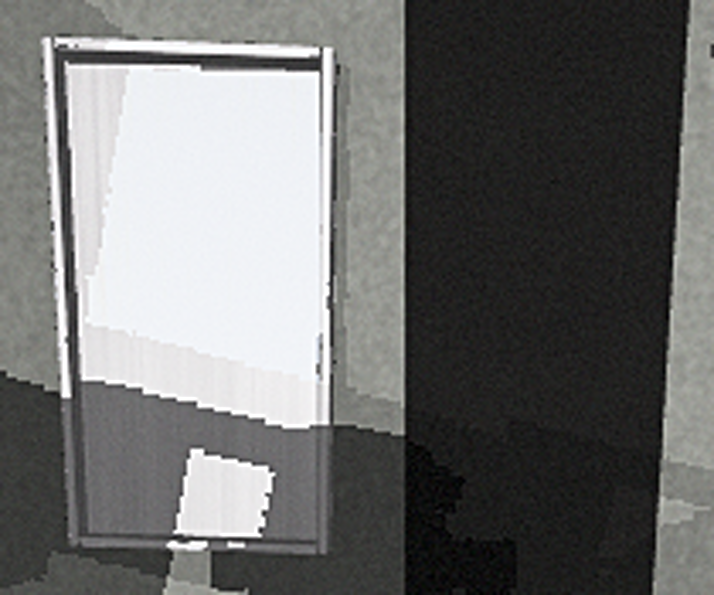

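```bash
cat >> h.py <<'E'
def pick_q(u,a,j):
    x=-np.cos(a)*np.array([0,0,1.])-np.sin(a)*np.array([*u,0]); return x,quat(x,j*np.array([-u[1],u[0],0]))
def place_q(u,a,j):
    x=np.cos(a)*np.array([*u,0])-np.sin(a)*np.array([0,0,1.]); return x,quat(x,j*np.array([-u[1],u[0],0]))
TC=np.array([.4645,.083]); TY=-.046; MC=np.array([.616,.0735]); MY=-.005
E
python3 - <<'E'
from h import *
B=((.427,-.185,1.495),(.5452,-.2244,-1.333),(.6747,-.2203,1.322))
s=eyes.grab_frame("scene");print("oil",onplane(s,374,269,0),"stain",onplane(s,266,248,0))
for y in(-.02,.0735,.165):
 for az in np.arange(-180,180,30):
  for a in(.6,.8):
   for j in(1,-1):
    up=np.array([np.cos(np.radians(az)),np.sin(np.radians(az))])
    x,q=place_q(up,a,j); r=kinematics.ik(np.array([.62,y,.065])+.019*x,q)
    if r is not None and abs(r[3])<1.3: print(y,az,a,j,r)
E
```

```text
oil [0.647  0.2886 0.    ] stain [ 0.7482 -0.0678  0.    ]
-0.02 -180 0.6 1 [-0.1677  1.3129  0.4517 -0.1914  2.332   1.3426]
-0.02 -180 0.6 -1 [-0.1677  1.3129  0.4517 -0.1914  2.332  -1.799 ]
-0.02 -180 0.8 1 [-0.1742  1.1617  0.6732 -0.1377  2.0659  1.3795]
-0.02 -180 0.8 -1 [-0.1742  1.1617  0.6732 -0.1377  2.0659 -1.7621]
-0.02 -150 0.6 1 [-0.0493  1.2304  0.6261 -0.5455  2.1018  0.9233]
-0.02 -150 0.6 -1 [-0.0493  1.2304  0.6261 -0.5455  2.1018 -2.2182]
-0.02 -150 0.8 1 [-0.0711  1.1046  0.7917 -0.4242  1.8938  0.9767]
-0.02 -150 0.8 -1 [-0.0711  1.1046  0.7917 -0.4242  1.8938 -2.1649]
-0.02 -120 0.6 1 [ 0.0452  1.0722  0.9625 -0.7793  1.7162  0.7051]
-0.02 -120 0.6 -1 [ 0.0452  1.0722  0.9625 -0.7793  1.7162 -2.4365]
-0.02 -120 0.8 1 [ 0.0089  0.9798  1.0507 -0.6438  1.5695  0.6887]
-0.02 -120 0.8 -1 [ 0.0089  0.9798  1.0507 -0.6438  1.5695 -2.4529]
-0.02 -90 0.6 1 [ 0.0936  0.9014  1.3318 -1.0307  1.2803  0.6104]
-0.02 -90 0.6 -1 [ 0.0936  0.9014  1.3318 -1.0307  1.2803 -2.5312]
-0.02 -90 0.8 1 [ 0.0455  0.8325  1.3565 -0.8569  1.1702  0.4864]
-0.02 -90 0.8 -1 [ 0.0455  0.832
[... 5208 characters left out ...]
8626  1.417   0.9659  1.3484 -0.7128]
0.165 90 0.8 1 [-0.1881  0.8037  1.4164  0.8111  1.2345  2.5479]
0.165 90 0.8 -1 [-0.1881  0.8037  1.4164  0.8111  1.2345 -0.5937]
0.165 120 0.6 1 [-0.1682  1.0391  1.0335  0.7041  1.762   2.3291]
0.165 120 0.6 -1 [-0.1682  1.0391  1.0335  0.7041  1.762  -0.8125]
0.165 120 0.8 1 [-0.1344  0.9582  1.0957  0.5845  1.6149  2.3481]
0.165 120 0.8 -1 [-0.1344  0.9582  1.0957  0.5845  1.6149 -0.7934]
0.165 150 0.6 1 [-0.0621  1.2274  0.6323  0.4547  2.1501  2.1061]
0.165 150 0.6 -1 [-0.0621  1.2274  0.6323  0.4547  2.1501 -1.0355]
0.165 150 0.8 1 [-0.0442  1.1099  0.7808  0.3518  1.9404  2.0596]
0.165 150 0.8 -1 [-0.0442  1.1099  0.7808  0.3518  1.9404 -1.082 ]
```

```bash
cat >> h.py <<'E'
UP=np.array([-np.sin(MY),np.cos(MY)]); A=.6; HO=.010; HZ=.024
def pickbox(x,y,yaw,j=-1):
    u=np.array([np.cos(yaw),np.sin(yaw)]); u=u*np.sign(u[1])
    xt,q=pick_q(u,A,j)
    tcp=np.array([x+HO*u[0],y+HO*u[1],HZ])+.0187*xt
    env.reach(tcp-.10*xt,q); 
    g=env.movel(tcp,velocity=.12,guard=10); st()
    env.close_gripper(60); s=st()
    return g,tcp,xt,s
def placebox(px,py,j=-1):
    xt,q=place_q(UP,A,j)
    mid=np.array([px,py,.046])
    tcp=mid-(HZ-.015)*np.array([*UP,0])+[0,0,HO]+.0187*xt
    env.reach(tcp+[0,0,.06],q); return tcp,xt
E
python3 - <<'E'
from h import *
g,tcp,xt,s=pickbox(.427,-.185,1.495)
if not g and .6<s["finger_gap"]<.85:
    env.movel(tcp+[0,0,.03],velocity=.1); env.movel(tcp+[0,0,.15],velocity=.2)
    st(); env.hold(.1); grab("side","s7.png"); grab("wrist","w7.png")
E
```

```text
t 11.4 p [ 0.4273 -0.1855  0.009 ] F [ 0.1913 -0.147   0.6988] gap 0.998
t 11.77 p [ 0.4274 -0.1854  0.0093] F [-1.3052  3.3936  6.0936] gap 0.713
t 12.97 p [ 0.4263 -0.1853  0.1571] F [-0.6294  0.0571 -1.4253] gap 0.714
```

View pics/s7.png

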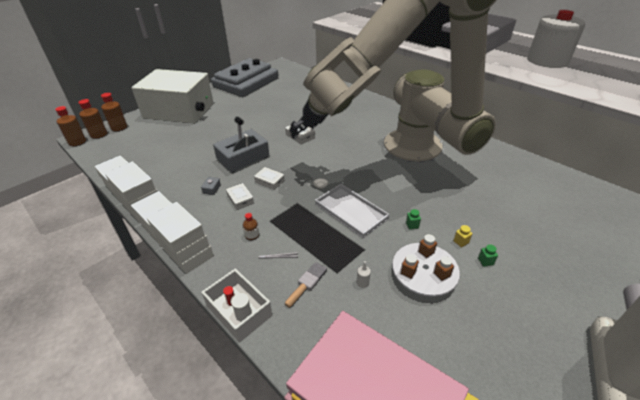

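View pics/w7.png

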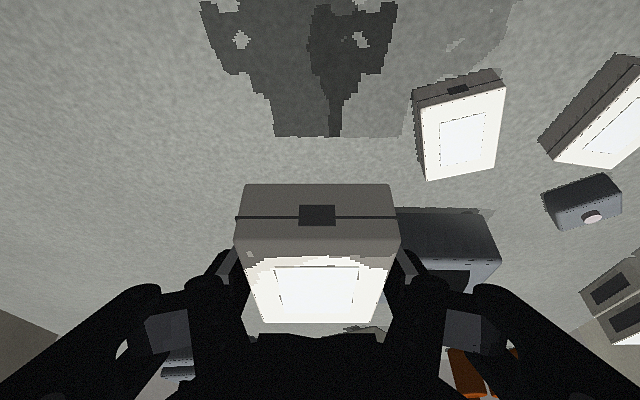

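```bash
cat >> h.py <<'E'
def doplace(px,py,tag,j=-1):
    xt,q=place_q(UP,A,j)
    mid=np.array([px,py,.046])
    tcp=mid-(HZ-.015)*np.array([*UP,0])+[0,0,HO]+.0187*xt
    env.reach(tcp+[0,0,.12],q); env.hold(.1); grab("wrist",tag+"a.png");
    env.movel(tcp+[0,0,.012],velocity=.12)
    g=env.movel(tcp+[0,0,-.006],velocity=.02,guard=5); s=st(); print("guard",g,"dz",s["position"][2]-tcp[2])
    env.release(); env.hold(.2)
    env.movel(s["position"]-.09*xt,velocity=.15); env.hold(.1); grab("wrist",tag+"b.png"); grab("side",tag+"s.png",2,(220,150,480,310))
E
python3 - <<'E'
from h import *
doplace(.616,.16,"p1")
E
```

```text
t 16.42 p [0.616  0.1665 0.0475] F [-0.3426  0.0606  2.2646] gap 0.714
guard True dz 0.002022265359025374
```

View pics/p1a.png

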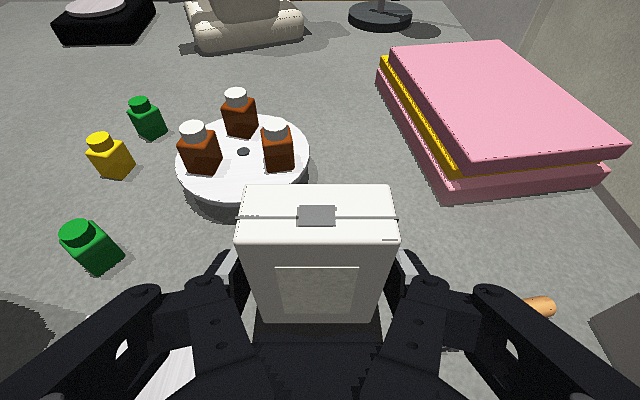

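View pics/p1b.png

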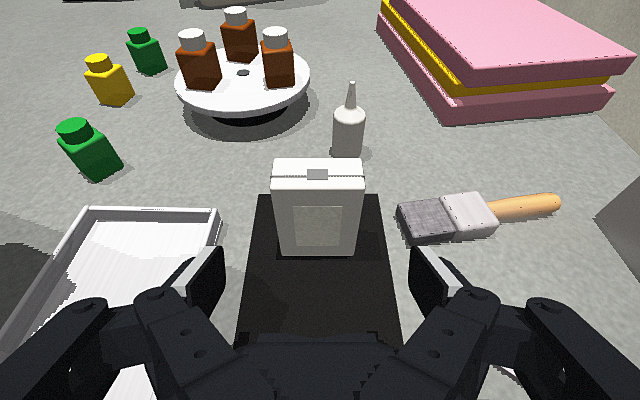

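View pics/p1s.png

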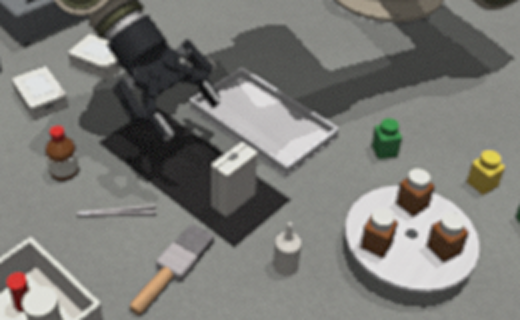

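```bash
cat >> h.py <<'E'
def look(tag,x=.56,y=-.06):
    s=monitor.sense(); env.movel(s["position"]+[0,0,.1],velocity=.3)
    env.reach([x,y,.36],down(0)); env.hold(.2); d=grab("wrist",tag+".png")
    qs=[q for q in quads(d,.03,lowsat(d,190),.004,.0062) if q[1]<-.08 and q[0]<.85]
    for q in qs: print(np.array(q))
    return qs
E
python3 - <<'E'
from h import *
qs=look("l2")
E
```

```text
[ 0.5452 -0.2245  0.0849  0.0608 -1.3312  0.9489]
[ 0.6747 -0.2203  0.0849  0.0608  1.3241  0.9504]
```

View pics/l2.png

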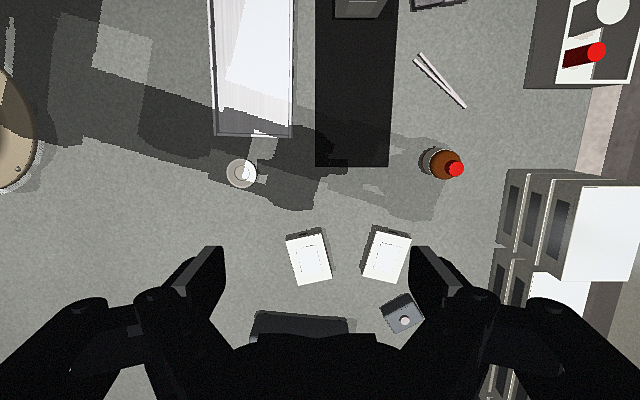

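```bash
cat >> h.py <<'E'
def full(x,y,yaw,px,py,tag):
    g,tcp,xt,s=pickbox(x,y,yaw)
    if g or not .6<s["finger_gap"]<.85: print("PICK PROBLEM"); return False
    env.movel(tcp+[0,0,.03],velocity=.1); env.movel(tcp+[0,0,.15],velocity=.2)
    s=st()
    if s["finger_gap"]<.6: print("LOST"); return False
    doplace(px,py,tag); return True
E
python3 - <<'E'
from h import *
full(.5452,-.2245,-1.332,.616,.075,"p2")
E
```

```text
t 21.68 p [ 0.5456 -0.2249  0.0091] F [-0.3395 -0.2117  0.319 ] gap 0.998
t 22.03 p [ 0.5458 -0.2248  0.0095] F [-0.36    4.2015  5.6954] gap 0.712
t 23.23 p [ 0.5446 -0.2248  0.1567] F [-0.4988 -0.3922 -1.559 ] gap 0.711
t 26.4 p [0.616  0.0815 0.0475] F [-0.3502 -0.4608  4.5156] gap 0.708
guard True dz 0.0021006716824031255
```

View pics/p2a.png

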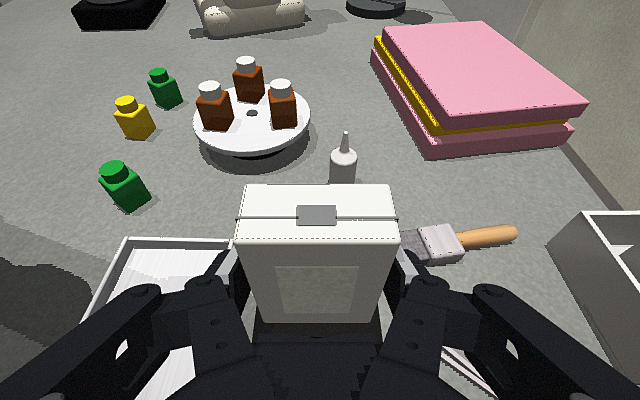

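View pics/p2b.png

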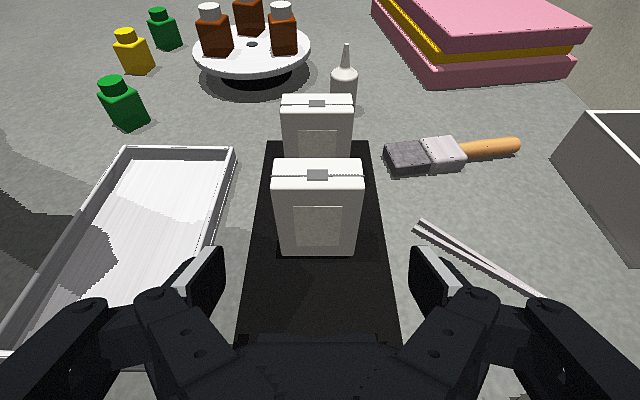

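Two boxes are standing upright on the mat. Next is the third.

```bash
python3 - <<'E'
from h import *
qs=look("l3")
if len(qs)==1 and abs(qs[0][2]-.085)<.003 and abs(qs[0][3]-.061)<.003:
    q=qs[0]; full(q[0],q[1],q[4],.616,-.01,"p3")
E
```

```text
[ 0.6747 -0.2203  0.0849  0.0609  1.3246  0.9483]
t 31.66 p [ 0.6752 -0.2206  0.0095] F [-0.1131  1.412   0.4973] gap 0.999
t 32.01 p [ 0.6752 -0.2205  0.0096] F [2.1912 2.8186 5.2184] gap 0.71
t 33.21 p [ 0.674  -0.2206  0.1566] F [-0.8296 -1.3982 -2.4225] gap 0.71
t 36.27 p [ 0.6161 -0.0035  0.0477] F [ 0.1767 -1.1121  4.14  ] gap 0.709
guard True dz 0.00223860612210023
```

View pics/p3b.png

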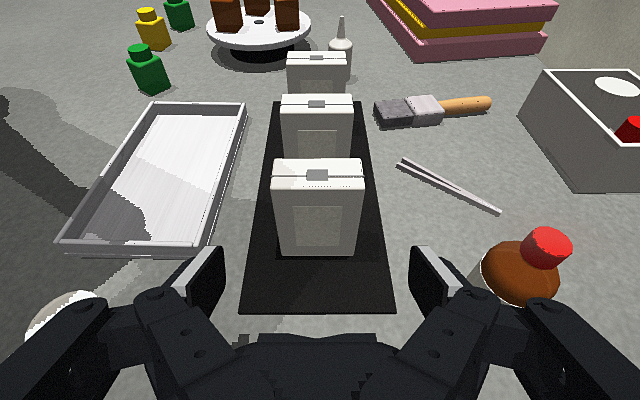

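View pics/p3s.png

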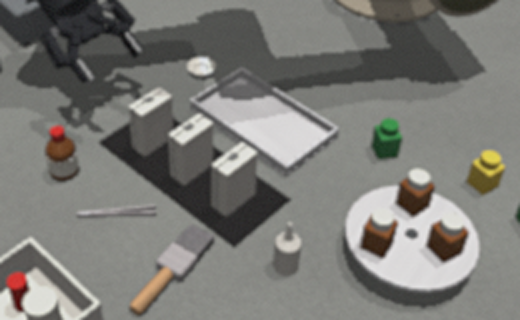

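```bash
python3 - <<'E'
from h import *
s=monitor.sense(); env.movel(s["position"]+[0,0,.15],velocity=.3)
env.reach([.525,.31,.34],down(0)); env.hold(.2); d=grab("wrist","j1.png"); np.savez("j1.npz",**d); st()
cv2.imwrite("pics/j1z.png",cv2.resize(d["frame"][60:250,220:420,::-1],None,fx=3.8,fy=3.1))
E
```

```text
t 40.26 p [0.5254 0.3093 0.3396] F [-0.0481 -0.0632 -0.4561] gap 0.999
```

View pics/j1.png

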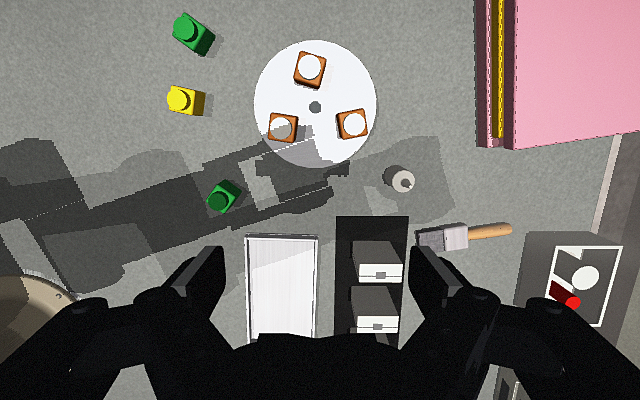

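```bash
python3 - <<'E'
from h import *
env.reach([.525,.34,.26],down(0)); env.hold(.2); d=grab("wrist"); np.savez("j2.npz",**d); st()
cv2.imwrite("pics/j2z.png",cv2.resize(d["frame"][30:230,220:420,::-1],None,fx=3,fy=3,interpolation=cv2.INTER_CUBIC))
hsv=cv2.cvtColor(d["frame"],cv2.COLOR_RGB2HSV); m=((hsv[...,0]<22)&(hsv[...,1]>120)&(hsv[...,2]>60)).astype(np.uint8)
for c in cv2.findContours(m,cv2.RETR_EXTERNAL,cv2.CHAIN_APPROX_NONE)[0]:
    if cv2.contourArea(c)>300: print(cv2.boundingRect(c))
E
```

```text
t 40.94 p [0.5256 0.3397 0.2619] F [-0.049   0.1781 -0.2127] gap 1.001
(490, 262, 51, 19)
(257, 143, 34, 35)
(341, 138, 36, 36)
(287, 69, 40, 42)
```

View pics/j2z.png

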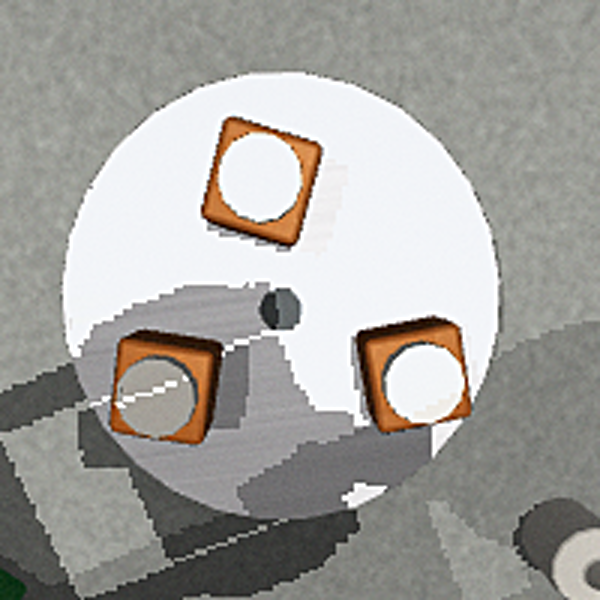

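```bash
cat >> h.py <<'E'
def jars(d):
    f=cv2.medianBlur(d["frame"],3); hsv=cv2.cvtColor(f,cv2.COLOR_RGB2HSV)
    out=[]
    m=((hsv[...,0]<22)&(hsv[...,1]>120)&(hsv[...,2]>60)).astype(np.uint8)
    for c in cv2.findContours(m,cv2.RETR_EXTERNAL,cv2.CHAIN_APPROX_NONE)[0]:
        if cv2.contourArea(c)<300: continue
        k=np.zeros_like(m); cv2.drawContours(k,[c],-1,1,-1)
        vv=hsv[...,2][(k>0)&(m>0)]; th=cv2.threshold(vv,0,1,cv2.THRESH_OTSU)[0]
        t=(k>0)&(m>0)&(hsv[...,2]>th)
        t=cv2.morphologyEx(t.astype(np.uint8),cv2.MORPH_OPEN,np.ones((2,2)))
        v,u=np.nonzero(t)
        P=np.array([onplane(d,a,b,.086)[:2] for a,b in zip(u,v)],np.float32)
        (cx,cy),(w,h),a=cv2.minAreaRect(P)
        # cap
        cap=((k>0)&(hsv[...,1]<70)).astype(np.uint8); v,u=np.nonzero(cap)
        cc=onplane(d,u.mean(),v.mean(),.1)[:2] if len(u) else None
        out.append((cx,cy,w,h,np.radians(a)))
        print("jar",np.array(out[-1]),"cap",cc,"otsu",th)
    return out
E
python3 - <<'E'
from h import *
d=dict(np.load("j2.npz")); jars(d)
E
```

```text
jar [0.7558 0.2321 0.0548 0.0128 0.14  ] cap None otsu 174.0
jar [0.4824 0.3616 0.0298 0.03   1.4349] cap None otsu 159.0
jar [0.5718 0.3666 0.0309 0.0299 0.1952] cap None otsu 159.0
jar [0.5176 0.4312 0.03   0.0298 1.2873] cap [0.5164 0.4322] otsu 171.0
```

```bash
cat >> h.py <<'E'
JH=.031
def nphi(a): return (a+np.pi/2)%np.pi-np.pi/2
def pickjar(x,y,phi):
    q=down(nphi(phi)); t=np.array([x,y,.042+JH-.0187])
    env.reach(t+[0,0,.10],q); g=env.movel(t,velocity=.12,guard=8); st()
    if g: print("GUARD"); return False
    env.close_gripper(45); s=st()
    env.movel(t+[0,0,.03],velocity=.08); env.movel(t+[0,0,.13],velocity=.2); s=st()
    return .3<s["finger_gap"]<.5
def placejar(ly,tag):
    Rt=R.from_euler('z',TY).as_matrix(); p=np.array([*TC,0])+Rt@[0,ly,0]
    t=p+[0,0,.005+JH-.0187]; q=down(TY)
    env.reach(t+[0,0,.14],q); env.hold(.1); grab("wrist",tag+"a.png")
    env.movel(t+[0,0,.012],velocity=.15)
    g=env.movel(t+[0,0,-.006],velocity=.02,guard=5); s=st(); print("guard",g,"dz",s["position"][2]-t[2])
    env.release(); env.hold(.2); env.movel(s["position"]+[0,0,.13],velocity=.2); st()
def lookj(tag):
    env.reach([.525,.34,.26],down(0)); env.hold(.25); d=grab("wrist",tag+".png"); return jars(d)
E
python3 - <<'E'
from h import *
if pickjar(.5172,.4315,1.287): placejar(-.06,"q1"); lookj("j3")
else: grab("wrist","f1.png")
E
```

```text
t 42.99 p [0.5176 0.4317 0.0553] F [ 0.2544 -0.0886 -0.2949] gap 1.002
t 43.52 p [0.5174 0.4316 0.0547] F [ 0.4415 -0.8765  2.3835] gap 0.393
t 44.69 p [0.5167 0.4312 0.1826] F [ 0.0239 -0.313  -1.5744] gap 0.393
t 47.98 p [0.4617 0.0231 0.0176] F [-1.5452 -0.03    6.1817] gap 0.391
guard True dz 0.0003372322531704913
t 49.54 p [0.4611 0.0232 0.1466] F [-0.8101  0.9974  0.0079] gap 0.998
jar [0.7553 0.2318 0.0553 0.0126 0.1263] cap None otsu 174.0
jar [0.4816 0.3622 0.0299 0.0315 1.4215] cap None otsu 152.0
jar [0.5716 0.3664 0.0309 0.0301 0.1888] cap None otsu 157.0
```

```bash
ls pics | grep -E "q1|j3|f1"
```

```text
j3.png
q1a.png
```

```bash
python3 - <<'E'
from h import *
d=dict(np.load("j1.npz")); print("green",onplane(d,222,195,.05))
if pickjar(.482,.362,1.421): placejar(0,"q2"); lookj("j4")
else: grab("wrist","f2.png")
E
```

```text
green [0.3871 0.266  0.05  ]
t 53.35 p [0.4824 0.3622 0.0551] F [-0.3616 -0.4009 -0.2861] gap 1.0
t 53.88 p [0.4822 0.3621 0.0547] F [ 0.9664 -1.1853  3.8279] gap 0.39
t 55.05 p [0.4815 0.3617 0.1828] F [ 0.171   0.1184 -1.2492] gap 0.394
t 57.9 p [0.4644 0.083  0.0177] F [-1.8349  0.5352  6.0452] gap 0.39
guard True dz 0.00036865052109071386
t 59.46 p [0.4639 0.0831 0.1467] F [-0.7405  0.9082  0.0928] gap 0.998
jar [0.7557 0.2319 0.0562 0.0127 0.1264] cap None otsu 173.0
jar [0.5717 0.3665 0.0312 0.0303 0.1888] cap None otsu 157.0
```

View pics/j4.png

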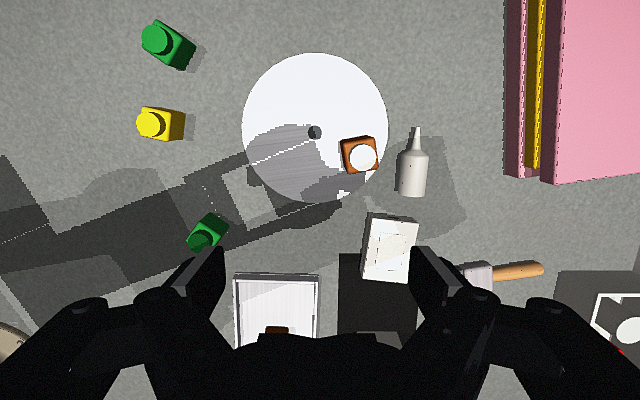

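View pics/q2a.png

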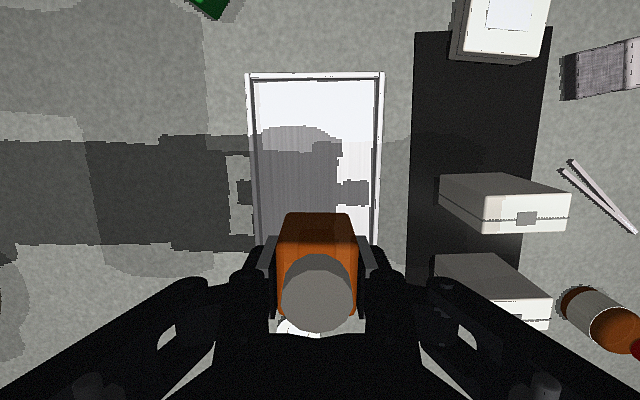

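```bash
python3 - <<'E'
from h import *
if pickjar(.5717,.3665,.189): placejar(.06,"q3")
else: grab("wrist","f3.png")
env.reach([.60,.12,.34],down(0)); env.hold(.25); d=grab("wrist","k1.png"); np.savez("k1.npz",**d)
for q in quads(d,.033,lowsat(d,190),.003,.0075): print(np.array(q))
grab("side","k1s.png",2,(220,150,480,310)); st()
E
```

```text
t 62.39 p [0.5722 0.3667 0.0554] F [-0.3126  0.103   0.1579] gap 1.003
t 62.92 p [0.5718 0.3666 0.0547] F [0.0136 0.9333 1.6543] gap 0.389
t 64.09 p [0.5712 0.3663 0.1826] F [-0.2104  0.0535 -1.4166] gap 0.393
t 66.83 p [0.4672 0.1429 0.0176] F [-1.3766 -0.7651  5.5948] gap 0.393
guard True dz 0.0003236707800055999
t 68.39 p [0.4666 0.1429 0.1466] F [-0.9736  0.271  -1.5503] gap 1.002
[ 0.4727  0.1725  0.1088  0.0306 -0.0001  0.6471]
[0.6207 0.2343 0.084  0.0608 1.4473 0.9561]
[ 0.52    0.3193  0.12    0.0254 -0.0014  0.6748]
t 69.67 p [0.5998 0.1201 0.3398] F [-0.3339 -0.0764 -0.6268] gap 1.001
```

View pics/k1.png

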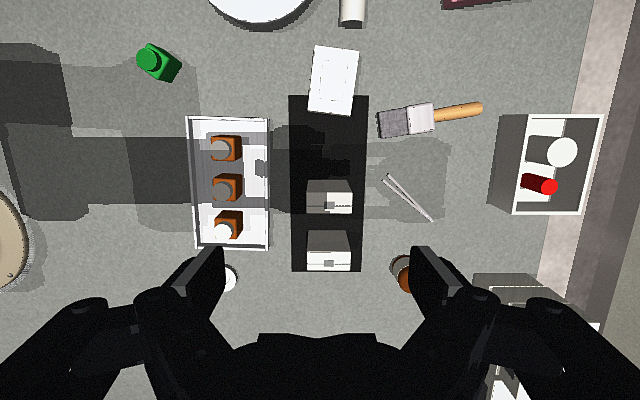

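View pics/k1s.png

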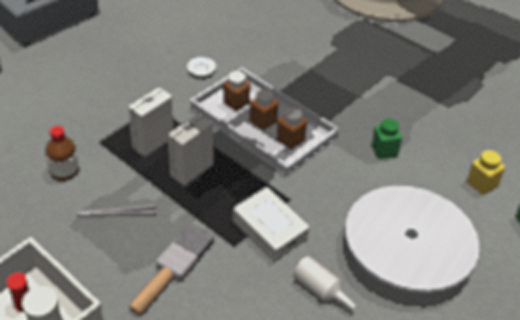

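```bash
python3 - <<'E'
from h import *
env.reach([.62,.22,.34],down(0)); env.hold(.25); d=grab("wrist","k2.png"); np.savez("k2.npz",**d)
for q in quads(d,.033,lowsat(d,190),.003,.0075): print(np.array(q))
E
```

```text
[ 0.623   0.2512  0.0599  0.0518 -0.1224  0.5055]
```

View pics/k2.png

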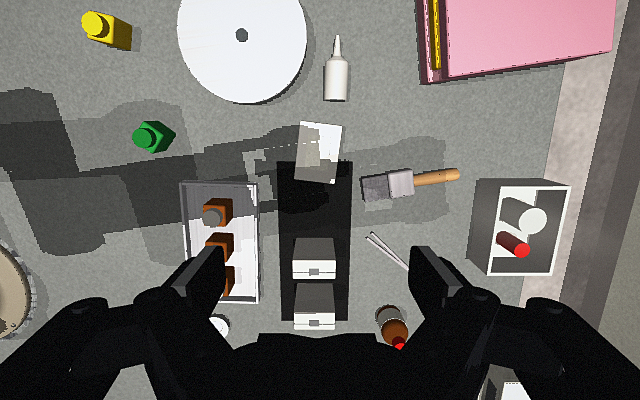

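View pics/j3.png

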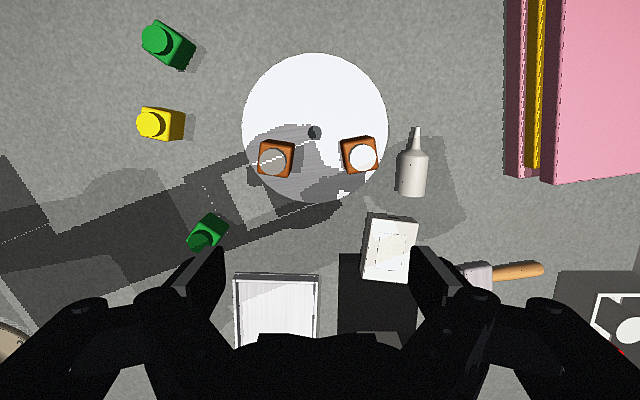

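View pics/q1a.png

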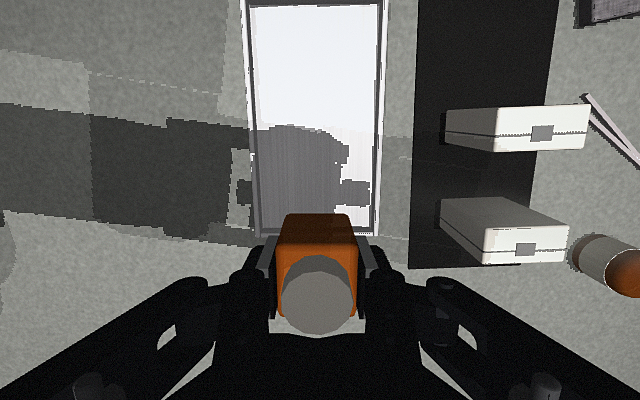

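```bash
python3 - <<'E'
from h import *
d=dict(np.load("k2.npz")); j=dict(np.load("j1.npz")); j2=dict(np.load("j2.npz"))
print("oil base now",onplane(d,336,99,.017),"nozzle",onplane(d,337,36,.017))
# start: j1 nozzle tip at (406,184) z=.085, base 
print("oil start",onplane(j,406,184,.085))
f=d["frame"][20:200,260:380,::-1]; cv2.imwrite("pics/k2z.png",cv2.resize(f,None,fx=3.3,fy=3.3,interpolation=cv2.INTER_CUBIC))
E
```

```text
oil base now [0.6478 0.3102 0.017 ] nozzle [0.648  0.3925 0.017 ]
oil start [0.6429 0.2897 0.085 ]
```

View pics/k2z.png

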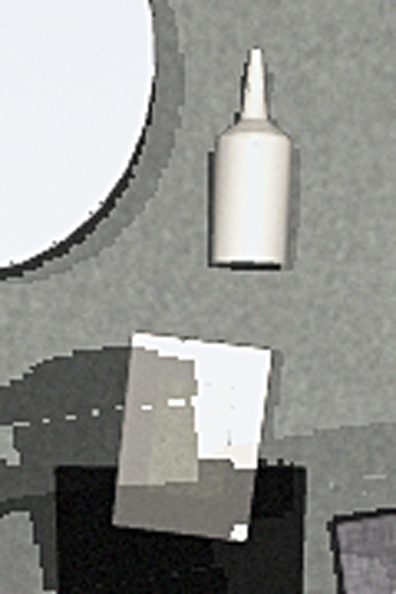

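```bash
python3 - <<'E'
from h import *
d=dict(np.load("k2.npz"))
C=np.array([onplane(d,*a,.0325) for a in((300.3,121.5),(342.1,126.1),(333.9,184.2),(294.2,178.8))]);print(C[:,:2],C.mean(0))
print("brush",onplane(d,361,172,.01),onplane(d,363,202,.01),onplane(d,388,170,.02))
y=C[0]+C[1]-C[2]-C[3]; yaw=np.arctan2(y[1],y[0]); print(yaw)
u=-np.array([np.cos(yaw),np.sin(yaw)]); n=np.array([-u[1],u[0]])
for ho in(.01,-.005,-.015):
  h=C.mean(0)[:2]+ho*u; print(ho,"fingers out",h+.058*n,h-.058*n)
for a in(.4,.5,.6):
  x,q=pick_q(u,a,1); t=np.array([*(C.mean(0)[:2]),.028])+.0187*x; print(a,kinematics.ik(t,q),kinematics.ik(t-.1*x,q))
  x,q=place_q(-UP,a,1); t=np.array([.616,.16,.06])+.0187*x; print(a,kinematics.ik(t,q))
E
```

```text
[[0.5966 0.279 ]
 [0.6562 0.2725]
 [0.6456 0.1877]
 [0.5862 0.1961]] [0.6211 0.2338 0.0325]
brush [0.6888 0.2022 0.01  ] [0.6938 0.1536 0.01  ] [0.7284 0.207  0.02  ]
1.446220718594294
0.01 fingers out [0.6774 0.2167] [0.5623 0.2311]
-0.005 fingers out [0.6793 0.2316] [0.5642 0.246 ]
-0.015 fingers out [0.6806 0.2415] [0.5655 0.2559]
0.4 [ 0.0426  0.7968  1.3922  0.494   0.9439 -0.1248] [-0.0208  0.6478  1.3884  0.4485  1.1047 -0.1003]
0.4 [ 0.3881  1.1204  0.998  -1.0255  1.6695  0.6558]
0.5 [ 0.0082  0.8003  1.4196  0.6235  0.9508 -0.2448] [-0.0712  0.6505  1.4275  0.5653  1.1056 -0.2165]
0.5 [ 0.3747  1.077   1.0278 -0.9538  1.6068  0.6435]
0.6 [-0.0249  0.8096  1.443   0.7481  0.9719 -0.3614] [-0.1197  0.6621  1.4607  0.6778  1.1206 -0.3311]
0.6 [ 0.3584  1.0344  1.0583 -0.8816  1.5436  0.6257]
```

```bash
python3 - <<'E'
from h import *
yaw=1.446; u=-np.array([np.cos(yaw),np.sin(yaw)]); c=np.array([.6211,.2338])
x,q=pick_q(u,.6,1); t=np.array([*c,.028])+.0187*x
env.reach(t-.12*x,q); g=env.movel(t,velocity=.1,guard=8); st()
if g: grab("wrist","r0.png"); raise SystemExit("guard")
env.close_gripper(60); s=st()
env.movel(t+[0,0,.03],velocity=.08); env.movel(t+[0,0,.15],velocity=.2); st(); grab("wrist","r1.png"); grab("side","r1s.png",2,(220,130,480,290))
E
```

```text
t 72.76 p [0.6228 0.244  0.0132] F [ 0.439  -0.6372 -0.1679] gap 1.002
t 73.11 p [0.6229 0.2441 0.0133] F [-1.1843 -2.4309  5.3584] gap 0.708
t 74.38 p [0.6218 0.2442 0.1609] F [ 0.1649 -0.7082 -1.5632] gap 0.709
```

View pics/r1.png

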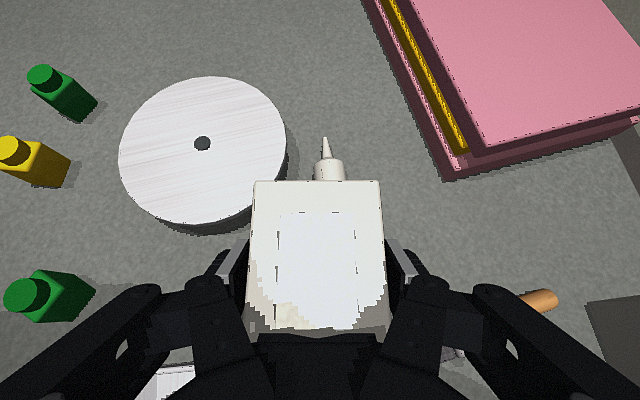

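View pics/r1s.png

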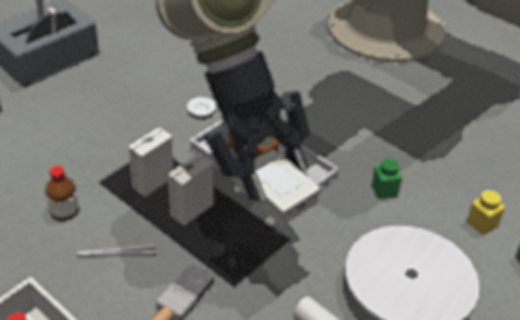

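```bash
python3 - <<'E'
from h import *
s=monitor.sense(); env.movel(s["position"]+[0,0,.1],velocity=.25)
x,q=place_q(-UP,.65,1); U=np.array([*-UP,0])
hold=np.array([.616,.16,.046])-.011*U
t=hold+.0187*x
env.reach(t+[0,0,.17],q); env.hold(.1); grab("wrist","r2.png")
env.movel(t+[0,0,.014],velocity=.15)
g=env.movel(t+[0,0,-.008],velocity=.02,guard=5); s=st(); print(g,s["position"][2]-t[2])
env.release(); env.hold(.3); env.movel(s["position"]-.09*x,velocity=.15); env.movel(s["position"]-.09*x+[0,0,.15],velocity=.25)
env.reach([.60,.12,.34],down(0)); env.hold(.25); d=grab("wrist","k3.png"); np.savez("k3.npz",**d)
grab("side","k3s.png",2,(220,150,480,310)); grab("scene","k3c.png",2,(200,150,460,310)); st()
E
```

```text
t 78.38 p [0.6159 0.1561 0.0355] F [-0.7562  1.8543  4.5132] gap 0.707
True 0.0008436384322151325
t 81.78 p [0.6    0.1205 0.3394] F [-0.1736 -0.7322 -0.206 ] gap 1.001
```

View pics/k3.png

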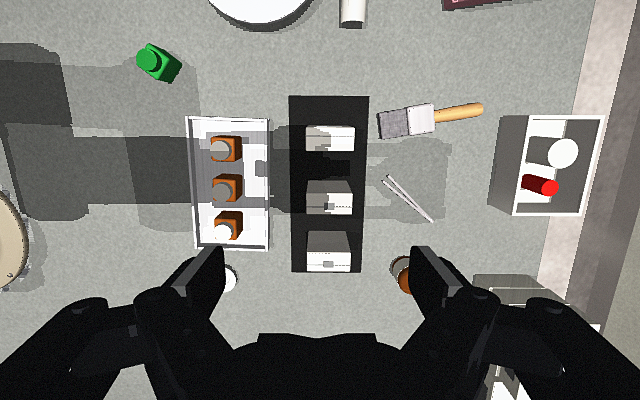

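View pics/k3s.png

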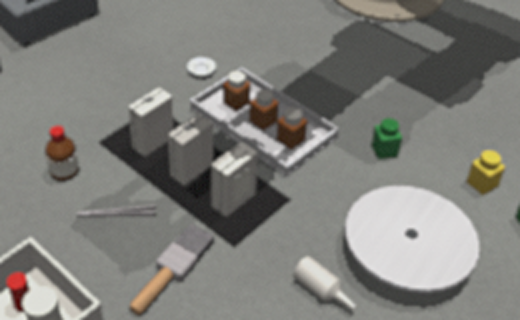

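View pics/k3c.png

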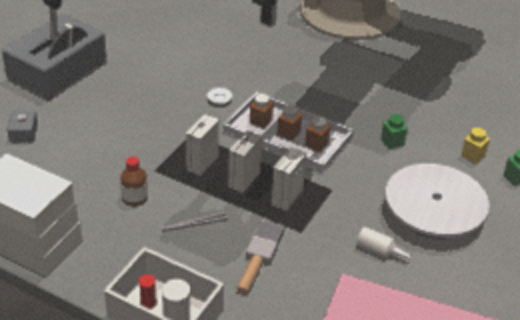

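```bash
python3 - <<'E'
from h import *
d=dict(np.load("k3.npz"))
C=np.array([onplane(d,*a,.022) for a in((186,116),(269,119),(267.5,248.5),(195.5,248))]);print("tray",C.mean(0),C[:,:2])
for a in((220,149),(220,190),(223,232)): 
    p=onplane(d,*a,.063)[:2]-TC; c,s=np.cos(TY),np.sin(TY); print("jar local",c*p[0]+s*p[1],-s*p[0]+c*p[1])
env.reach(knob(.56)+[0,.0,.11],down(DY)); env.hold(.2); d=grab("wrist","w9.png",5,(240,130,400,250))
for a in (.5,.55,.6): print(a,"tab",(proj(d,knob(a,.061,.043))-(240,130))*5,"knob",(proj(d,knob(a,.1))-(240,130))*5)
st()
E
```

```text
tray [0.4651 0.0838 0.022 ] [[ 0.4096  0.1883]
 [ 0.5296  0.1843]
 [ 0.5192 -0.0189]
 [ 0.4022 -0.0185]]
jar local 0.0006701530148516496 0.06238657082042444
jar local -0.0013367812905475183 0.0052052334752895274
jar local 0.0008215685283991195 -0.05760590723248583
0.5 tab [381.6942  67.8916] knob [346.8262 342.2237]
0.55 tab [397.8237  68.0798] knob [375.8334 343.2058]
0.6 tab [414.0623  68.1985] knob [405.1062 343.8126]
t 83.97 p [ 0.5179 -0.4068  0.2697] F [-0.2594 -0.2526  0.1384] gap 1.003
```

View pics/w9.png

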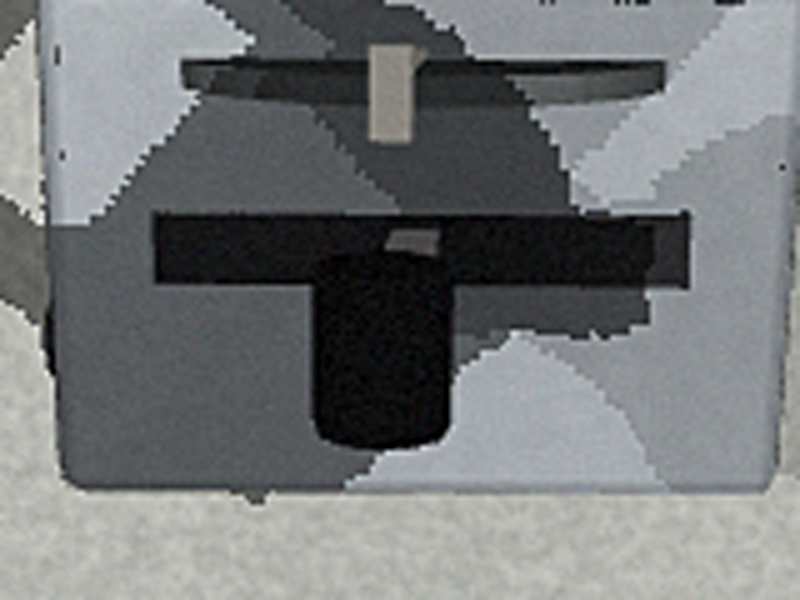

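```bash
python3 - <<'E'
from h import *
def tcp(a): return knob(a)+[0,0,-.017]
print(env.movel(tcp(.56),velocity=.15,guard=6)); env.close_gripper(20); st()
for a in np.linspace(.56,.04,7)[1:]: env.movel(tcp(a),velocity=.08)
st(); print(env.movel(tcp(-.06),velocity=.03,guard=8)); s=st()
p=s["position"]; L=DR.T@(p+[0,0,.017]-DC); print("angle",.65+np.arctan2(L[0],L[2]))
env.release(); env.hold(.3); s=st(); env.movel(s["position"]+[0,0,.13],velocity=.2); env.hold(.2)
d=grab("wrist","w10.png",4,(230,110,430,260)); grab("side","w10s.png",6,(200,100,300,180)); grab("scene","w10c.png",1)
for a in (0,.05,.1): print(a,"knob",(proj(d,knob(a,.1))-(230,110))*4)
st()
E
```

```text
False
t 85.56 p [ 0.5176 -0.4073  0.1428] F [-0.1935  0.508   2.5362] gap 0.276
t 87.11 p [ 0.4724 -0.4033  0.1285] F [ 7.0417  6.0432 19.9945] gap 0.273
True
t 87.35 p [ 0.4729 -0.4033  0.1289] F [8.0857 3.3803 9.1585] gap 0.269
angle 0.09063209494340818
t 88.28 p [ 0.4713 -0.4032  0.1276] F [-0.2624  0.084  -0.3658] gap 0.999
0 knob [318.2294 342.1427]
0.05 knob [336.8614 345.5243]
0.1 knob [356.5332 348.7264]
t 89.42 p [ 0.4713 -0.4031  0.2572] F [-0.4413  0.7108 -0.3492] gap 1.002
```

View pics/w10.png

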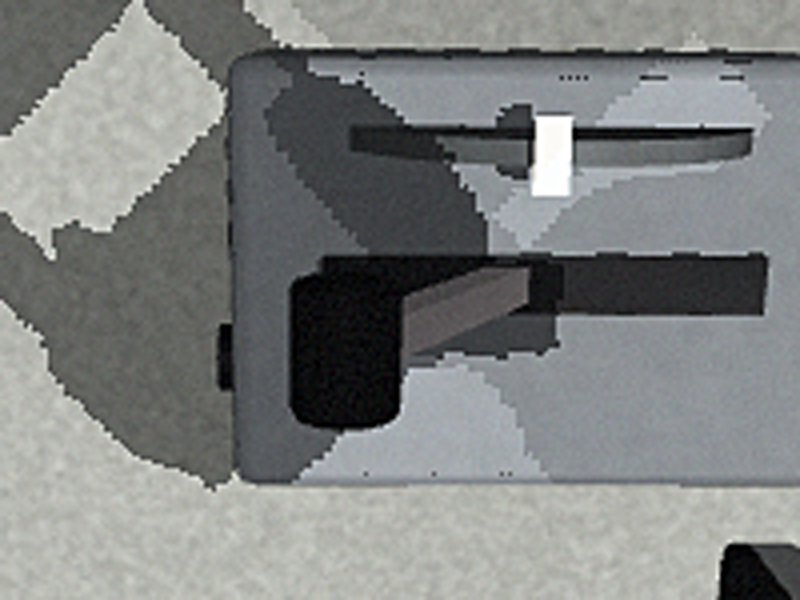

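View pics/w10c.png

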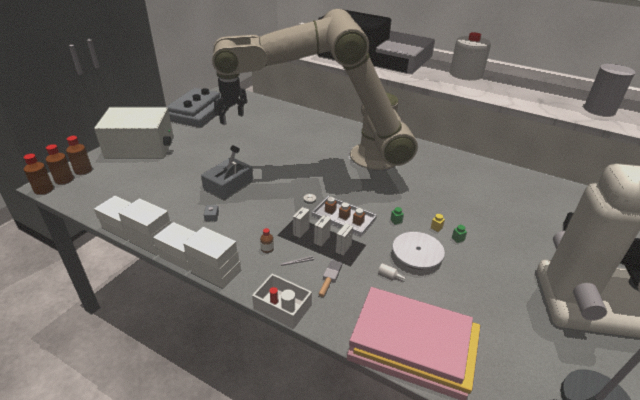

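```bash
python3 - <<'E'
from h import *
L=lambda x,z: DC*[1,1,0]+DR@[x,0,0]+[0,0,z]
q=down(DY)
env.close_gripper(20)
env.reach(L(-.008,.20),q); print(env.movel(L(-.008,.134),velocity=.1,guard=5)); st()
print("g",env.movel(L(-.048,.134),velocity=.03,guard=10)); s=st(); print("local",DR.T@(s["position"]-DC))
env.hold(.2); env.movel(L(-.005,.134),velocity=.1); env.movel(L(-.005,.27),velocity=.2); env.release()
env.reach([.4713,-.4032,.257],q); env.hold(.2)
d=grab("wrist","w11.png",4,(230,110,430,260))
for a in (0,.05,.1): print(a,"knob",(proj(d,knob(a,.1))-(230,110))*4)
st()
E
```

```text
False
t 91.4 p [ 0.5187 -0.4077  0.135 ] F [ 0.483  -0.8456  0.8209] gap 0.0
g True
t 92.35 p [ 0.4897 -0.4047  0.1343] F [ 4.8194 -0.5419  2.213 ] gap 0.003
local [-0.037  -0.      0.0743]
0 knob [320.0916 342.055 ]
0.05 knob [338.5314 345.4505]
0.1 knob [358.0211 348.6739]
t 95.22 p [ 0.472  -0.4032  0.257 ] F [-0.5375 -1.6658  0.6426] gap 1.0
```

View pics/w11.png

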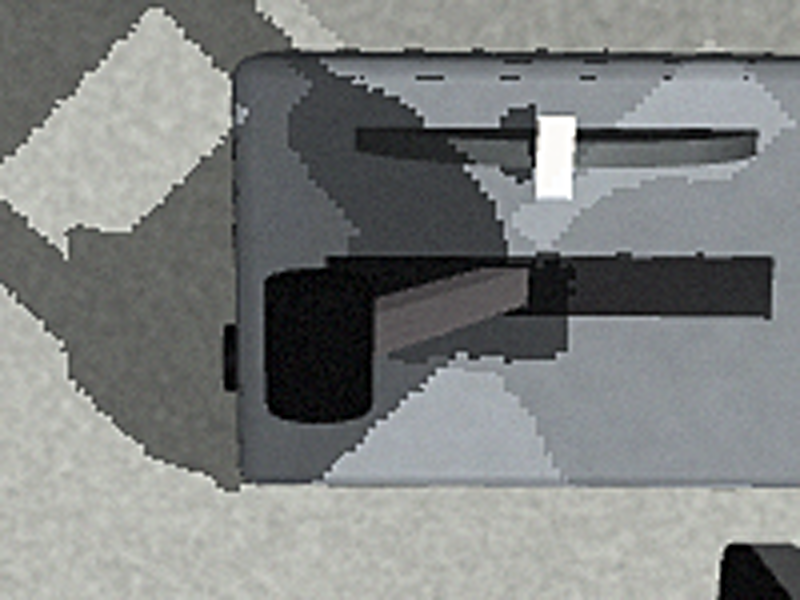

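```bash
python3 - <<'E'
from h import *
env.reach([.56,-.1,.36],down(0)); env.hold(.3)
grab("side","z1.png",2,(190,100,510,310)); grab("wrist","z2.png"); st()
E
```

```text
t 96.88 p [ 0.56   -0.1003  0.3599] F [ 0.2847 -0.1756 -0.3127] gap 1.001
```

View pics/z1.png

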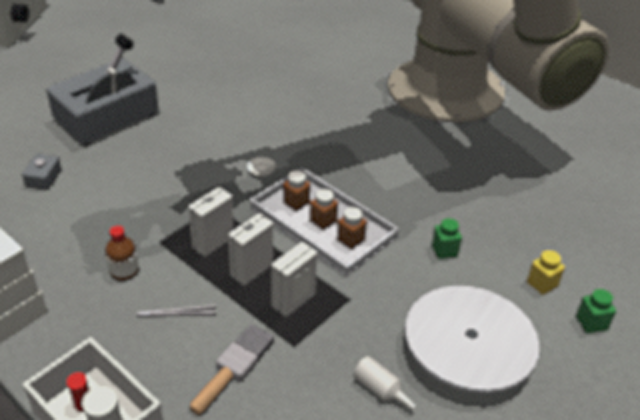

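View pics/z2.png

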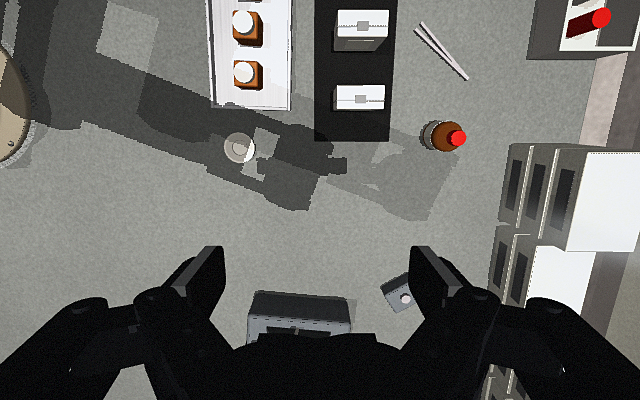

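The pictures show three boxes on edge on the mat, three jars upright in the tray, the lever leaning fully to off and the robot clear of everything. I'm handing in.

```bash
python3 - <<'E'
from h import *
job.hand_in(); st()
E
```

```text
the job is handed in; nothing more can be done
the job is handed in; nothing more can be done
```

The bench is closed down and the job is handed in, at about 97 s of the 210 s allowed. No verdict came back, so these results are from my own camera checks.

- **Lever:** I first left it at about 0.56 rad, with the pointer read at about 0.53. It had not moved when I checked it again before the final swing. That swing, with the knob gripped, stopped early at about 0.07 rad. I then pushed it with shut fingers until it met the stop, and the last picture reads about 0.00 rad.
- **Boxes:** all three stand on a thin edge on the mat. One was already standing when it was found lying half off the mat, before the first jar reached the tray. I took this to be the announced knock; my pictures don't show the moment. I picked it up and stood it on edge again.
- **Jars:** all three stand upright in the tray, within about 2 mm of its centreline in x, at roughly -58, 5 and 62 mm along it.
- **What disagreed:** the oil bottle is lying on its side. It was upright before the first jar pick and down afterwards, together with the knocked box. I estimate its underside moved about 20 to 30 mm, inside the 50 mm limit, and I left it where it lay. The other bystanders look unmoved.

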